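Rack the retain samples in filling order

TASK

The four capped sample jars stand in the pucks of the discharge lane in the order in which they were filled, the first one at the lane's red stop. Move them all to the sample rack and keep that order for the batch record: the jar next to the red stop goes into the hole next to the rack's red end, the second into the next hole, and so on to the last. Each jar must stand upright on the rack's floor in its own hole; set them down without dropping or tipping any.

Things in the scene. Friction and masses are not known exactly. Their poses are not given: they have to be found in the camera images.
- jar_yellow: Loose sample jar, yellow screw cap, orange-brown jam, blank white label; about 150 g, round, 92 mm high. Glass body 41 mm in diameter, 3 mm chamfer at the foot; the cap, 42 mm in diameter, is the top 20 mm (72 to 92 mm above the foot): grip it there. Origin at the centre of its underside, z up along its axis. Starts upright in puck_yellow.
- jar_green: Loose sample jar, green screw cap, olive green jam, blank white label; about 150 g, round, 92 mm high. Glass body 41 mm in diameter, 3 mm chamfer at the foot; the cap, 42 mm in diameter, is the top 20 mm (72 to 92 mm above the foot): grip it there. Origin at the centre of its underside, z up along its axis. Starts upright in puck_green.
- jar_blue: Loose sample jar, blue screw cap, dark purple jam, blank white label; about 150 g, round, 92 mm high. Glass body 41 mm in diameter, 3 mm chamfer at the foot; the cap, 42 mm in diameter, is the top 20 mm (72 to 92 mm above the foot): grip it there. Origin at the centre of its underside, z up along its axis. Starts upright in puck_blue.
- jar_white: Loose sample jar, white screw cap, deep red jam, blank white label; about 150 g, round, 92 mm high. Glass body 41 mm in diameter, 3 mm chamfer at the foot; the cap, 42 mm in diameter, is the top 20 mm (72 to 92 mm above the foot): grip it there. Origin at the centre of its underside, z up along its axis. Starts upright in puck_white.
- puck_yellow: Dark grey round puck with a yellow ring on its rim, fixed in the lane; 68 mm in diameter, 28 mm high, bore 50 mm wide, floor 6 mm thick, on which jar_yellow stands at the start. Origin at the centre of its underside, z up. Its place in the lane shows where in the row its jar stood.
- puck_green: Dark grey round puck with a green ring on its rim, fixed in the lane; 68 mm in diameter, 28 mm high, bore 50 mm wide, floor 6 mm thick, on which jar_green stands at the start. Origin at the centre of its underside, z up. Its place in the lane shows where in the row its jar stood.
- puck_blue: Dark grey round puck with a blue ring on its rim, fixed in the lane; 68 mm in diameter, 28 mm high, bore 50 mm wide, floor 6 mm thick, on which jar_blue stands at the start. Origin at the centre of its underside, z up. Its place in the lane shows where in the row its jar stood.
- puck_white: Dark grey round puck with a white ring on its rim, fixed in the lane; 68 mm in diameter, 28 mm high, bore 50 mm wide, floor 6 mm thick, on which jar_white stands at the start. Origin at the centre of its underside, z up. Its place in the lane shows where in the row its jar stood.
- lane: Fixed aluminium lane with steel guide rails, 352 mm long (its y), 97 mm wide, red stop block (top 47 mm) at its +y end. Origin: centre of underside, z up. The pucks stand on its floor, z = 10 mm, at x = 0, y = +105 (next to the red stop, filled first), +35, -35, -105 mm (filled last); which jar and puck is where varies. The lane may be nearer to the robot than the rack, or farther.
- rack: Fixed steel rack, 316 mm long (its y), 84 mm wide, 54 mm high; end panel at -y red, at +y grey. Origin: centre of underside, z up. Four empty round holes 54 mm wide, slightly chamfered, in a plate (z = 40 to 46 mm) at x = 0, y = -108 (next to the red end), -36, +36, +108 mm. Jars pass through and stand on the floor below, z = 10 mm.

How it is judged:
By the outcome, as a careful person would: the job done as asked, in the order asked, and still so for the second after the job is handed in, with the robot touching nothing.
It also fails if it takes over 99 s, if anything falls off the work surface, if the arm or the gripper's body presses on something with over 40 N, if the wrist force passes 120 N, or if a joint passes its speed limit or range.

ROBOT

A 6-joint arm with a two-finger parallel gripper is mounted at the origin on the work surface; the furniture and walls round the work are solid. World frame = base frame: x ahead of the robot, y to its left, z up, the work surface at z = 0. Lengths are in m, angles in rad, forces in N, time in s.
With the tool pointing down it reaches from about 0.25 to 0.775 m from the base axis. Payload 4 kg.
Tool frame: the origin (TCP) lies at the very end of the fingers, on their centre line; the grasp point (between the pads) lies 19 mm behind it (env.tcp_to_grasp is the distance from the TCP to the grasp point, in m); z points along the fingers, y is the direction in which the jaws open and shut (so a half turn about z gives the same grasp; the last joint's range is limited). The gripper opens to 94 mm and grips with 3 to 60 N. Pads are 16 mm wide; open, the fingers measure 119 mm over their backs; the gripper's body (75 mm by 177 mm) begins 78 mm behind the grasp point.
Start: joints at [1.134, 0.087, 1.371, -0, 1.684, -0.103], TCP at [0.18, 0.52, 0.206] pointing down, gripper open.
Joint ranges: [-3.1, 3.1], [-0.76, 2.03], [0.27, 2.55], [-1.08, 4.22], [0.17, 2.65], [-2.57, 2.57]. Speed limits (rad/s): [2.79, 2.79, 3.14, 3.14, 3.14, 3.14].

INTERFACE

Orientations are given as a unit quaternion [w, x, y, z].
In Python, from rig import env gives the robot as it stands.
- The arm moves only by the tool drive_tool, never from a script. Its argument "targets" is a list of rows, each an object of numbers: "claw": the closure in counts, from 0 (fully open) to 255 (shut); "tx", "ty", "tz": the shift along the world's x, y, z in cm; "yaw": the turn about the world's z in degrees. A call has 1 to 12 rows; each row is the pose to reach, as a shift and turn from the pose measured when the call began; what a row does not reach only later rows make up. A row lasts 1/12 s, in which the tool goes at most 41.7 mm and 7.16 degrees, less where a joint would pass 70% of its speed; a pose out of reach is approached as far as the arm can. A call with a gripper value outside its range is refused whole. The fingers move at their own pace and stop on an object; the grip force is fixed at half the most. Time passes only in rows, so rows that repeat a pose let the fingers close. It gives the time, the measured TCP pose, the force and the opening at its end, in the units of the state.
- env.observe(): the state, without advancing time (a new reading comes with each control period).
- env.read_camera(name): name is "scene" or "top"; returns a dict with "image" (420x560x3 uint8, red, green, blue), "intrinsics" (3x3 intrinsics, pixels), "R" (3x3) and "t" (3): a world point X has camera coordinates R X + t. Camera axes: x right, y down, z forward; pixel columns grow to the right and rows downward; lengths in m; the calibration is good to about 2 mm. A picture is of the moment at which its call begins. There is no depth.
- env.close_job(): hands the job in, once; it reports no verdict.
The state is a dict: "time_s": time; "q": joint angles; "joint_velocities": joint speeds; "joint_efforts": joint torques, N m; "tool_pos": TCP position; "eef_rot": TCP orientation; "ft_force": force on the tool from outside, world axes, zero at the start; "moment": the same for the moment, N m; "width": opening from 0.0 (shut) to 1.0 (fully open).
Only numpy, scipy, OpenCV 4.12 (cv2) and the standard library are available. Lean on these libraries where they do the work, as an engineer would, in place of code of your own. Each camera call takes 0.05 s, during which the arm holds its last target.

## Working session

There is one attempt and no reset: what is moved stays moved. The work goes in short steps, Python scripts to look and compute and a tool call to move; the robot and the scene stay as the last step left them, time stands still between calls to the robot, and variables do not carry over. Pictures are saved under pics/ and viewed, and the job is handed in when it is done.

Besides the shell and the picture viewer there is one more tool, called after "Request:" in YAML: its name, and indented under it one key for each argument. drive_tool: Moves the arm, as the interface text tells. Its arguments: {"type":"object","properties":{"targets":{"type":"array"}},"required":["targets"]}

```bash
mkdir -p pics; ls
python3 - <<'E'
from rig import env
import cv2
s=env.observe(); print(s)
print(env.tcp_to_grasp)
for n in("scene","top"):
    c=env.read_camera(n); cv2.imwrite(f"pics/{n}0.png",c["image"][:,:,::-1]); print(n,c["intrinsics"],c["R"],c["t"])
E
```

```text
pics
{'time_s': 0.0, 'q': array([ 1.13388070e+00,  8.79500778e-02,  1.37223591e+00, -1.69006222e-05,
        1.68362690e+00, -1.03117719e-01]), 'joint_velocities': array([-9.52678806e-05, -3.72943478e-04, -4.82952704e-04,  6.53071289e-04,
       -1.81242786e-03,  1.64286581e-03]), 'joint_efforts': array([ 2.20068928e-04, -3.40175843e+01, -3.02434659e+01,  7.18423608e-02,
        3.27716873e-02, -1.61678850e-04]), 'tool_pos': array([0.17998119, 0.51912963, 0.2043162 ]), 'eef_rot': array([-2.88027474e-04,  1.66126023e-01,  9.86103905e-01, -1.07213316e-03]), 'ft_force': array([ 0.72507941,  0.08042313, -0.16135083]), 'moment': array([-0.00596865,  0.05803945, -0.0048387 ]), 'width': 1.0013782162577636}
0.0188
scene [[385.10193376   0.         273.82209484]
 [  0.         385.10193376 207.45124924]
 [  0.           0.           1.        ]] [[ 0.7006725  -0.71308002  0.02397773]
 [-0.40399497 -0.42421732 -0.81044909]
 [ 0.58808682  0.55817251 -0.58531816]] [-0.42708067  0.20257693  0.62306293]
top [[488.12301799   0.         271.80907775]
 [  0.         488.12301799 212.96415501]
 [  0.           0.           1.        ]] [[-0.01113675 -0.99981695  0.01555739]
 [-0.98754326  0.00855529 -0.15711499]
 [ 0.15695313 -0.01711335 -0.98745777]] [-0.07464245  0.53806371  0.9380933 ]
```

View pics/scene0.png

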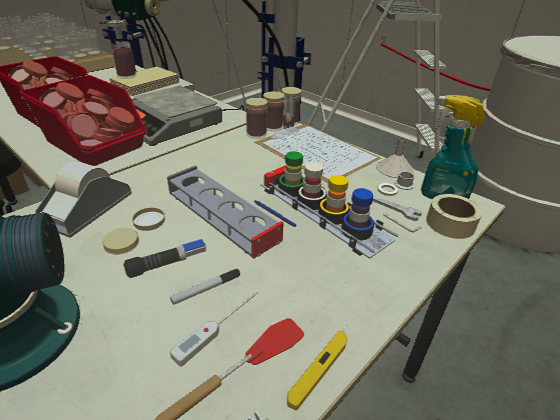

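View pics/top0.png

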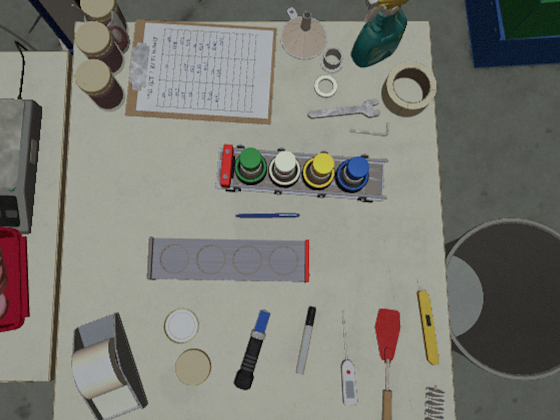

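Run:
```python
import cv2
a=cv2.imread("pics/top0.png")
cv2.imwrite("pics/lane.png",cv2.resize(a[135:210,205:395],None,fx=4,fy=4,interpolation=cv2.INTER_CUBIC))
cv2.imwrite("pics/rack.png",cv2.resize(a[225:295,135:325],None,fx=4,fy=4,interpolation=cv2.INTER_CUBIC))
b=cv2.imread("pics/scene0.png")
cv2.imwrite("pics/s.png",cv2.resize(b[140:265,155:405],None,fx=3,fy=3,interpolation=cv2.INTER_CUBIC))
```

```text
(no output)
```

View pics/lane.png

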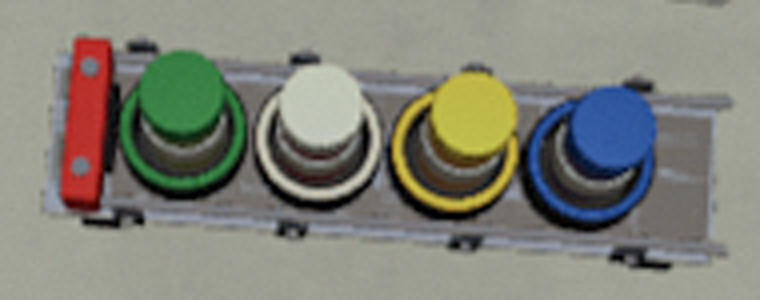

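View pics/rack.png

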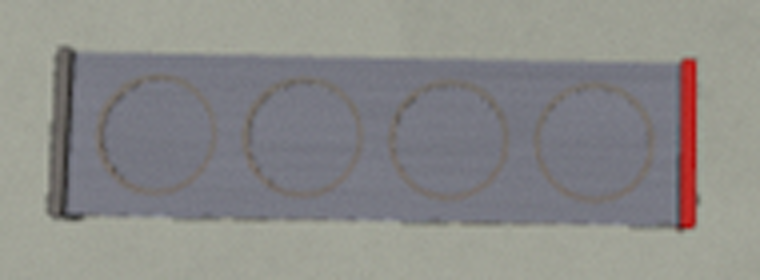

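View pics/s.png

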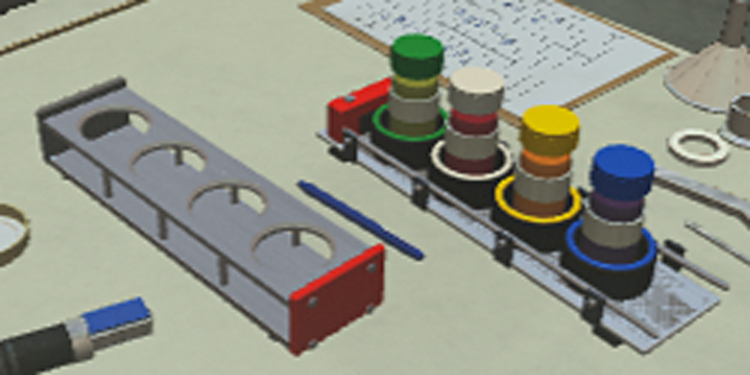

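```bash
cat > h.py <<'E'
import numpy as np
from rig import env
def ray(cam,p,z):
    K,R,t=(np.array(cam[k]) for k in("intrinsics","R","t"))
    d=R.T@np.linalg.solve(K,[p[0],p[1],1.]); C=-R.T@t
    return C+d*(z-C[2])/d[2]
def unc(p,f,o): return (np.array(p)+.5)/f-.5+np.array(o)
E
python3 - <<'E'
from h import *
T=env.read_camera("top");S=env.read_camera("scene")
def show(n,c,ps,f,o,z):
    q=[ray(c,unc(p,f,o),z)[:2] for p in ps]; print(n); print(np.round(q,4)); return np.array(q)
a=show("cap top",T,[(182.5,95),(321,108.5),(473.5,115.5),(612.5,129.5)],4,(205,135),.108)
show("cap scene",S,[(418,47),(477,81),(551,120),(623,160)],3,(155,140),.108)
b=show("ring",T,[(182,133),(318.5,147),(455,153.5),(589,166)],4,(205,135),.038)
c=show("holes",T,[(157,134),(304,138),(449,140),(594.5,143.5)],4,(135,225),.046)
for q in(a,b,c):
    d=q[3]-q[0]; print(np.linalg.norm(d),np.degrees(np.arctan2(d[0],-d[1])), q.mean(0))
C=-np.array(T["R"]).T@T["t"];print(C)
E
```

```text
cap top
[[ 0.6328 -0.0389]
 [ 0.6257 -0.1049]
 [ 0.6218 -0.1777]
 [ 0.6144 -0.244 ]]
cap scene
[[ 0.6322 -0.0409]
 [ 0.6248 -0.1072]
 [ 0.6204 -0.1794]
 [ 0.6144 -0.2445]]
ring
[[ 0.6321 -0.0367]
 [ 0.6242 -0.1065]
 [ 0.6203 -0.1765]
 [ 0.6132 -0.2451]]
holes
[[ 0.4485  0.1139]
 [ 0.4458  0.0417]
 [ 0.4441 -0.0297]
 [ 0.4416 -0.1015]]
0.20589621465454755 -5.122316874054905 [ 0.62368393 -0.14134538]
0.20931552275849194 -5.1754075548124785 [ 0.6224237  -0.14119292]
0.21549186735204226 -1.8238909995154338 [0.44498583 0.00611892]
[ 0.38329323 -0.06317816  1.01202663]
```

Request:
drive_tool:
  targets:
    - {"tx": 1,"ty": -2.4,"tz": 0.5,"yaw": -3.4,"claw": 0}
    - {"tx": 3,"ty": -4.8,"tz": 1,"yaw": -6.8,"claw": 0}
    - {"tx": 5,"ty": -7.2,"tz": 1.5,"yaw": -10,"claw": 0}
    - {"tx": 7,"ty": -9.6,"tz": 2,"yaw": -13.5,"claw": 0}
    - {"tx": 9,"ty": -12,"tz": 2,"yaw": -17,"claw": 0}
    - {"tx": 11,"ty": -14.4,"tz": 2,"yaw": -20,"claw": 0}
    - {"tx": 13,"ty": -16.8,"tz": 2,"yaw": -23.5,"claw": 0}
    - {"tx": 15,"ty": -19.2,"tz": 2,"yaw": -27,"claw": 0}
    - {"tx": 17,"ty": -21.6,"tz": 2,"yaw": -30,"claw": 0}
    - {"tx": 19,"ty": -24,"tz": 2,"yaw": -34,"claw": 0}
    - {"tx": 21,"ty": -26.4,"tz": 2,"yaw": -37,"claw": 0}
    - {"tx": 22,"ty": -28,"tz": 2,"yaw": -40,"claw": 0}

```text
time_s: 1.2
tool_pos: [0.4016, 0.2371, 0.2244]
eef_rot: [0.0, 0.496, 0.869, -0.001]
ft_force: [0.7, 0.4, -0.2]
width: 1.002
```

Request:
drive_tool:
  targets:
    - {"tx": 2,"ty": -2.4,"yaw": -3.4,"claw": 0}
    - {"tx": 4,"ty": -4.9,"yaw": -6.8,"claw": 0}
    - {"tx": 6.2,"ty": -7.3,"yaw": -10,"claw": 0}
    - {"tx": 8.3,"ty": -9.8,"yaw": -13.5,"claw": 0}
    - {"tx": 10.4,"ty": -12.3,"yaw": -17,"claw": 0}
    - {"tx": 12.5,"ty": -14.8,"yaw": -20,"claw": 0}
    - {"tx": 14.6,"ty": -17.4,"yaw": -23.5,"claw": 0}
    - {"tx": 16.7,"ty": -20,"yaw": -27,"claw": 0}
    - {"tx": 18.8,"ty": -22.5,"tz": -2,"yaw": -30,"claw": 0}
    - {"tx": 21,"ty": -25,"tz": -4,"yaw": -33,"claw": 0}
    - {"tx": 23.1,"ty": -27.6,"tz": -6,"yaw": -35.8,"claw": 0}
    - {"tx": 23.1,"ty": -27.6,"tz": -7.4,"yaw": -35.8,"claw": 0}

```text
invalid input at $.targets[0]: expected keys claw, tx, ty, tz, yaw
```

Request:
drive_tool:
  targets:
    - {"tx": 0,"claw": 0}
    - {"tx": 0,"claw": 0}

```text
invalid input at $.targets[0]: expected keys claw, tx, ty, tz, yaw
```

Run:
```python
from h import *
import cv2
for n in("scene","top"):
    c=env.read_camera(n); cv2.imwrite(f"pics/{n}1.png",c["image"][:,:,::-1])
print(env.observe()["tool_pos"],env.observe()["eef_rot"],env.observe()["q"])
```

```text
[0.40125782 0.23720364 0.2243694 ] [-2.97551520e-04  4.95502396e-01  8.68605902e-01 -1.03609520e-03] [ 4.12735610e-01 -1.02293698e-01  1.52185139e+00 -7.68468014e-04
  1.72405267e+00 -1.21350342e-01]
```

View pics/scene1.png

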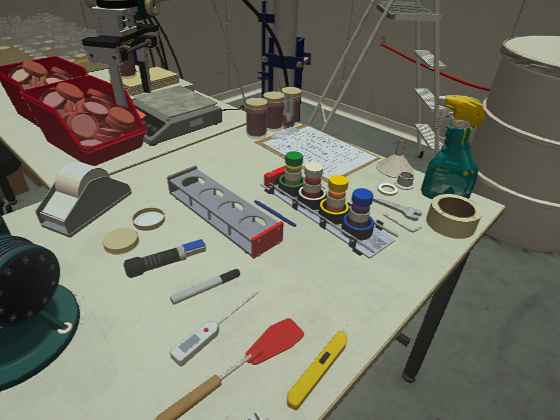

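View pics/top1.png

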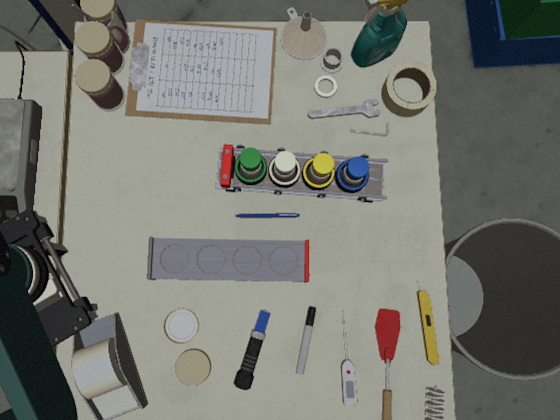

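Request:
drive_tool:
  targets:
    - {"tx": 2,"ty": -2.4,"tz": 0,"yaw": -3.4,"claw": 0}
    - {"tx": 4,"ty": -4.9,"tz": 0,"yaw": -6.8,"claw": 0}
    - {"tx": 6.2,"ty": -7.3,"tz": 0,"yaw": -10,"claw": 0}
    - {"tx": 8.3,"ty": -9.8,"tz": 0,"yaw": -13.5,"claw": 0}
    - {"tx": 10.4,"ty": -12.3,"tz": 0,"yaw": -17,"claw": 0}
    - {"tx": 12.5,"ty": -14.8,"tz": 0,"yaw": -20,"claw": 0}
    - {"tx": 14.6,"ty": -17.4,"tz": 0,"yaw": -23.5,"claw": 0}
    - {"tx": 16.7,"ty": -20,"tz": 0,"yaw": -27,"claw": 0}
    - {"tx": 18.8,"ty": -22.5,"tz": -2,"yaw": -30,"claw": 0}
    - {"tx": 21,"ty": -25,"tz": -4,"yaw": -33,"claw": 0}
    - {"tx": 23.1,"ty": -27.6,"tz": -6,"yaw": -35.8,"claw": 0}
    - {"tx": 23.1,"ty": -27.6,"tz": -7.4,"yaw": -35.8,"claw": 0}

```text
time_s: 2.3
tool_pos: [0.634, -0.0422, 0.1464]
eef_rot: [-0.001, 0.74, 0.673, -0.002]
ft_force: [-0.3, 0.4, -0.9]
width: 0.997
```

Request:
drive_tool:
  targets:
    - {"tx": 0,"ty": 0,"tz": 0,"yaw": 0,"claw": 0}
    - {"tx": 0,"ty": 0,"tz": 0,"yaw": 0,"claw": 0}

```text
time_s: 2.47
tool_pos: [0.6331, -0.0414, 0.144]
eef_rot: [-0.003, 0.74, 0.673, -0.004]
ft_force: [-0.4, 0.7, 0.4]
width: 0.999
```

Run:
```python
from h import *
import cv2
for n in("scene","top"):
    c=env.read_camera(n); cv2.imwrite(f"pics/{n}2.png",c["image"][:,:,::-1])
b=cv2.imread("pics/scene2.png")
cv2.imwrite("pics/s2.png",cv2.resize(b[80:265,155:405],None,fx=3,fy=3,interpolation=cv2.INTER_CUBIC))
print(env.observe()["tool_pos"],env.observe()["eef_rot"],env.observe()["q"])
```

```text
[ 0.63415627 -0.04089363  0.14750456] [-7.20949708e-04  7.39302413e-01  6.73370873e-01 -1.75777006e-03] [-0.15256857  0.29669591  1.24048468 -0.00182995  1.60774276 -0.05935786]
```

View pics/s2.png

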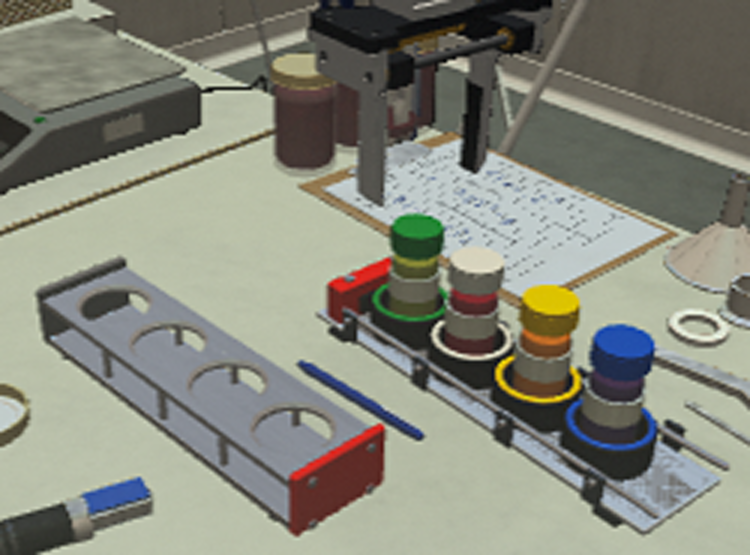

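View pics/top2.png

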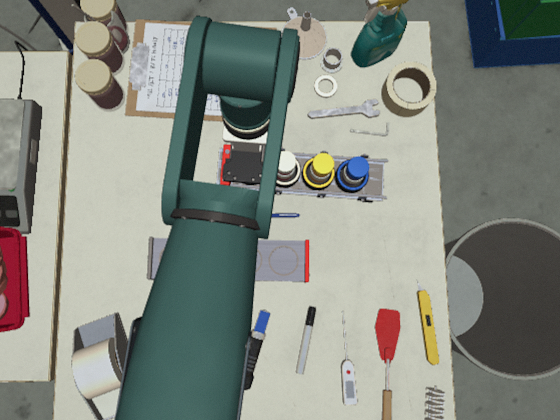

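Request:
drive_tool:
  targets:
    - {"tx": -0.1,"ty": 0.1,"tz": -0.7,"yaw": 0,"claw": 0}
    - {"tx": -0.1,"ty": 0.1,"tz": -1.4,"yaw": 0,"claw": 0}
    - {"tx": -0.1,"ty": 0.1,"tz": -2.1,"yaw": 0,"claw": 0}
    - {"tx": -0.1,"ty": 0.1,"tz": -2.9,"yaw": 0,"claw": 0}
    - {"tx": -0.1,"ty": 0.1,"tz": -3.7,"yaw": 0,"claw": 0}
    - {"tx": -0.1,"ty": 0.1,"tz": -4.5,"yaw": 0,"claw": 0}
    - {"tx": -0.1,"ty": 0.1,"tz": -5.3,"yaw": 0,"claw": 0}
    - {"tx": -0.1,"ty": 0.1,"tz": -6.0,"yaw": 0,"claw": 0}
    - {"tx": -0.1,"ty": 0.1,"tz": -6.5,"yaw": 0,"claw": 0}
    - {"tx": -0.1,"ty": 0.1,"tz": -6.8,"yaw": 0,"claw": 0}
    - {"tx": -0.1,"ty": 0.1,"tz": -6.8,"yaw": 0,"claw": 0}
    - {"tx": -0.1,"ty": 0.1,"tz": -6.8,"yaw": 0,"claw": 0}

```text
time_s: 3.57
tool_pos: [0.6333, -0.04, 0.0795]
eef_rot: [-0.001, 0.739, 0.673, -0.002]
ft_force: [0.5, -1.1, 0.1]
width: 1.002
```

Request:
drive_tool:
  targets:
    - {"tx": 0,"ty": 0,"tz": 0,"yaw": 0,"claw": 80}
    - {"tx": 0,"ty": 0,"tz": 0,"yaw": 0,"claw": 100}
    - {"tx": 0,"ty": 0,"tz": 0,"yaw": 0,"claw": 120}
    - {"tx": 0,"ty": 0,"tz": 0,"yaw": 0,"claw": 130}
    - {"tx": 0,"ty": 0,"tz": 0,"yaw": 0,"claw": 140}
    - {"tx": 0,"ty": 0,"tz": 0,"yaw": 0,"claw": 160}
    - {"tx": 0,"ty": 0,"tz": 0,"yaw": 0,"claw": 255}
    - {"tx": 0,"ty": 0,"tz": 0,"yaw": 0,"claw": 255}
    - {"tx": 0,"ty": 0,"tz": 0,"yaw": 0,"claw": 255}
    - {"tx": 0,"ty": 0,"tz": 0,"yaw": 0,"claw": 255}

```text
time_s: 4.4
tool_pos: [0.6333, -0.0399, 0.0795]
eef_rot: [-0.001, 0.739, 0.673, -0.002]
ft_force: [0.1, 0.2, 0.4]
width: 0.437
```

Request:
drive_tool:
  targets:
    - {"tx": 0,"ty": 0,"tz": 0.5,"yaw": 0,"claw": 255}
    - {"tx": 0,"ty": 0,"tz": 1.2,"yaw": 0,"claw": 255}
    - {"tx": 0,"ty": 0,"tz": 2.2,"yaw": 0,"claw": 255}
    - {"tx": 0,"ty": 0,"tz": 3.3,"yaw": 0,"claw": 255}
    - {"tx": 0,"ty": 0,"tz": 4.5,"yaw": 0,"claw": 255}
    - {"tx": 0,"ty": 0,"tz": 5.7,"yaw": 0,"claw": 255}
    - {"tx": 0,"ty": 0,"tz": 6.9,"yaw": 0,"claw": 255}
    - {"tx": 0,"ty": 0,"tz": 8,"yaw": 0,"claw": 255}
    - {"tx": 0,"ty": 0,"tz": 9,"yaw": 0,"claw": 255}
    - {"tx": 0,"ty": 0,"tz": 9.7,"yaw": 0,"claw": 255}
    - {"tx": 0,"ty": 0,"tz": 10,"yaw": 0,"claw": 255}
    - {"tx": 0,"ty": 0,"tz": 10,"yaw": 0,"claw": 255}

```text
time_s: 5.4
tool_pos: [0.6337, -0.04, 0.1806]
eef_rot: [-0.0, 0.739, 0.673, -0.001]
ft_force: [0.3, -0.3, -1.3]
width: 0.438
```

```bash
cat > look.py <<'E'
import sys,cv2
from h import *
k=sys.argv[1]
for n in("scene","top"):
    c=env.read_camera(n)["image"][:,:,::-1]
    if n=="scene": c=cv2.resize(c[80:265,155:405],None,fx=3,fy=3,interpolation=cv2.INTER_CUBIC)
    cv2.imwrite(f"pics/{n}{k}.png",c)
s=env.observe();b=s["eef_rot"]
print(s["time_s"],s["tool_pos"],"jaw deg",np.degrees(np.arctan2(2*b[2]**2-1,2*b[1]*b[2])),s["width"])
E
python3 look.py 3
```

```text
5.5 [ 0.63299306 -0.03993123  0.17883212] jaw deg -5.3490520198409515 0.4369645328676954
```

View pics/scene3.png

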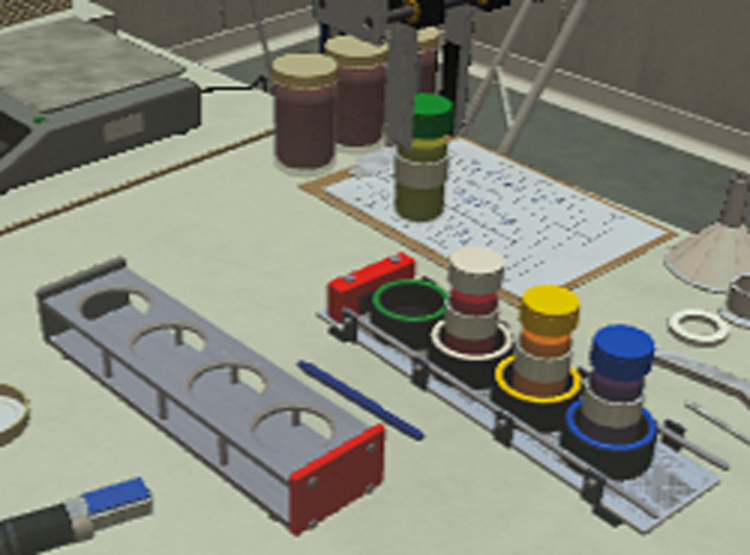

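```bash
python3 - <<'E'
from h import *
S=env.read_camera("scene")
for z in(.208,.116):
    p=S["R"]@np.array([.633,-.04,z])+S["t"]; p=S["intrinsics"]@p; p=p[:2]/p[2]; print((p-[155,80]+.5)*3-.5)
E
python3 - <<'E'
import cv2
a=cv2.imread('pics/scene3.png')[70:240,340:520]
cv2.imwrite('pics/c3.png',cv2.resize(a,None,fx=3,fy=3,interpolation=cv2.INTER_CUBIC))
E
```

```text
[425.26547407 105.46027232]
[418.41595657 217.16693006]
```

View pics/c3.png

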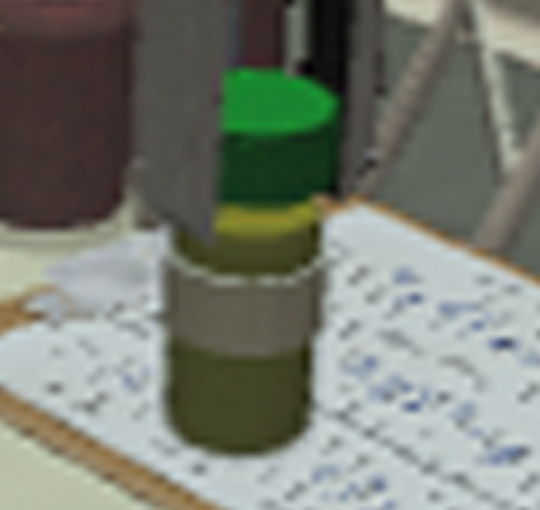

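Request:
drive_tool:
  targets:
    - {"tx": -0.6,"ty": -0.2,"tz": 0,"yaw": 0.3,"claw": 255}
    - {"tx": -1.8,"ty": -0.6,"tz": 0,"yaw": 0.6,"claw": 255}
    - {"tx": -3.6,"ty": -1.1,"tz": 0,"yaw": 0.9,"claw": 255}
    - {"tx": -5.6,"ty": -1.8,"tz": 0,"yaw": 1.2,"claw": 255}
    - {"tx": -7.8,"ty": -2.5,"tz": 0,"yaw": 1.5,"claw": 255}
    - {"tx": -10,"ty": -3.2,"tz": 0,"yaw": 1.8,"claw": 255}
    - {"tx": -12.2,"ty": -3.9,"tz": 0,"yaw": 2.1,"claw": 255}
    - {"tx": -14.4,"ty": -4.6,"tz": 0,"yaw": 2.4,"claw": 255}
    - {"tx": -16.4,"ty": -5.2,"tz": 0,"yaw": 2.7,"claw": 255}
    - {"tx": -18.1,"ty": -5.8,"tz": 0,"yaw": 3,"claw": 255}
    - {"tx": -19,"ty": -6.1,"tz": 0,"yaw": 3.3,"claw": 255}
    - {"tx": -19.15,"ty": -6.15,"tz": 0,"yaw": 3.5,"claw": 255}

```text
time_s: 6.55
tool_pos: [0.4398, -0.1017, 0.1783]
eef_rot: [-0.001, 0.719, 0.695, -0.003]
ft_force: [0.4, -0.4, -2.4]
width: 0.438
```

Request:
drive_tool:
  targets:
    - {"tx": 0,"ty": 0,"tz": 0,"yaw": 0,"claw": 255}
    - {"tx": 0,"ty": 0,"tz": 0,"yaw": 0,"claw": 255}

```text
time_s: 6.72
tool_pos: [0.44, -0.1016, 0.1781]
eef_rot: [-0.001, 0.719, 0.695, -0.002]
ft_force: [-0.1, -0.3, -1.3]
width: 0.438
```

```bash
python3 look.py 4
```

```text
6.8167 [ 0.44034162 -0.10148833  0.17807536] jaw deg -1.8731020318689457 0.43735757477121956
```

View pics/scene4.png

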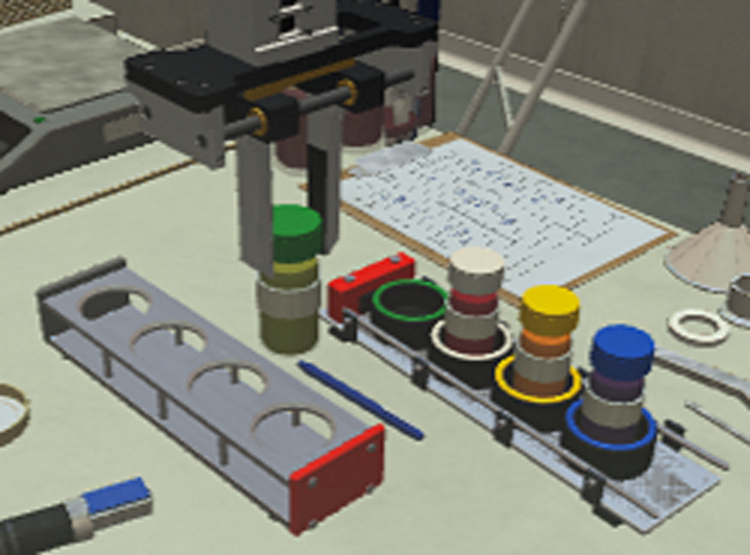

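Request:
drive_tool:
  targets:
    - {"tx": 0.1,"ty": 0,"tz": -0.6,"yaw": 0,"claw": 255}
    - {"tx": 0.1,"ty": 0,"tz": -1.5,"yaw": 0,"claw": 255}
    - {"tx": 0.1,"ty": 0,"tz": -2.5,"yaw": 0,"claw": 255}
    - {"tx": 0.1,"ty": 0,"tz": -3.5,"yaw": 0,"claw": 255}
    - {"tx": 0.1,"ty": 0,"tz": -4.5,"yaw": 0,"claw": 255}
    - {"tx": 0.1,"ty": 0,"tz": -5.5,"yaw": 0,"claw": 255}
    - {"tx": 0.1,"ty": 0,"tz": -6.4,"yaw": 0,"claw": 255}
    - {"tx": 0.1,"ty": 0,"tz": -7.3,"yaw": 0,"claw": 255}
    - {"tx": 0.1,"ty": 0,"tz": -8.2,"yaw": 0,"claw": 255}
    - {"tx": 0.1,"ty": 0,"tz": -9,"yaw": 0,"claw": 255}
    - {"tx": 0.1,"ty": 0,"tz": -9.6,"yaw": 0,"claw": 255}
    - {"tx": 0.1,"ty": 0,"tz": -9.6,"yaw": 0,"claw": 255}

```text
time_s: 7.82
tool_pos: [0.4404, -0.1012, 0.0804]
eef_rot: [-0.003, 0.719, 0.695, -0.003]
ft_force: [0.1, 0.4, -0.5]
width: 0.439
```

```bash
python3 look.py 5
```

```text
7.9167 [ 0.44135605 -0.10149759  0.08199477] jaw deg -1.8742246262867563 0.4354305842125981
```

View pics/scene5.png

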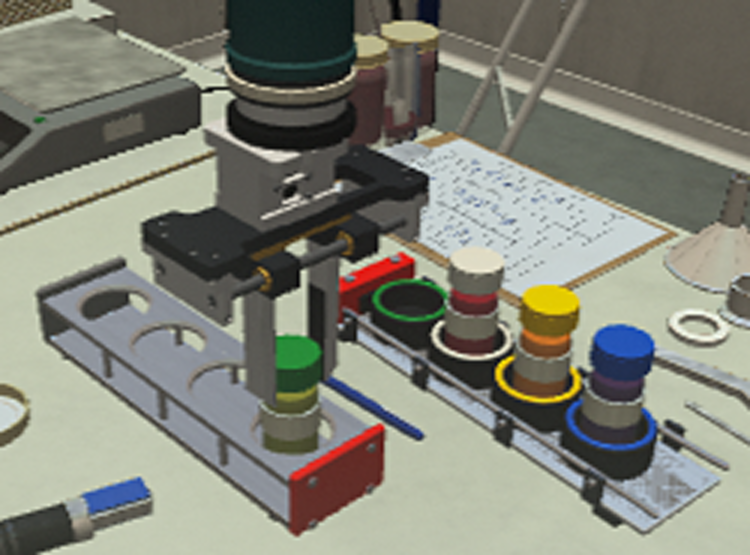

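Request:
drive_tool:
  targets:
    - {"tx": 0,"ty": 0,"tz": -0.2,"yaw": 0,"claw": 255}
    - {"tx": 0,"ty": 0,"tz": -0.4,"yaw": 0,"claw": 255}
    - {"tx": 0,"ty": 0,"tz": -0.5,"yaw": 0,"claw": 255}
    - {"tx": 0,"ty": 0,"tz": -0.6,"yaw": 0,"claw": 255}
    - {"tx": 0,"ty": 0,"tz": -0.7,"yaw": 0,"claw": 255}
    - {"tx": 0,"ty": 0,"tz": -0.75,"yaw": 0,"claw": 255}
    - {"tx": 0,"ty": 0,"tz": -0.75,"yaw": 0,"claw": 255}

```text
time_s: 8.5
tool_pos: [0.4413, -0.1015, 0.0744]
eef_rot: [-0.002, 0.719, 0.695, -0.003]
ft_force: [-0.6, -0.9, -1.2]
width: 0.436
```

Request:
drive_tool:
  targets:
    - {"tx": 0,"ty": 0,"tz": -0.1,"yaw": 0,"claw": 255}
    - {"tx": 0,"ty": 0,"tz": -0.1,"yaw": 0,"claw": 255}
    - {"tx": 0,"ty": 0,"tz": -0.1,"yaw": 0,"claw": 255}

```text
time_s: 8.75
tool_pos: [0.4413, -0.1015, 0.0734]
eef_rot: [-0.002, 0.719, 0.695, -0.003]
ft_force: [0.5, -0.6, -0.6]
width: 0.439
```

Request:
drive_tool:
  targets:
    - {"tx": 0,"ty": 0,"tz": -0.1,"yaw": 0,"claw": 255}
    - {"tx": 0,"ty": 0,"tz": -0.1,"yaw": 0,"claw": 255}
    - {"tx": 0,"ty": 0,"tz": -0.1,"yaw": 0,"claw": 255}

```text
time_s: 9.0
tool_pos: [0.4414, -0.1015, 0.0733]
eef_rot: [-0.002, 0.719, 0.695, -0.002]
ft_force: [-1.2, 0.7, 5.2]
width: 0.437
```

Request:
drive_tool:
  targets:
    - {"tx": 0,"ty": 0,"tz": 0,"yaw": 0,"claw": 130}
    - {"tx": 0,"ty": 0,"tz": 0,"yaw": 0,"claw": 110}
    - {"tx": 0,"ty": 0,"tz": 0,"yaw": 0,"claw": 80}
    - {"tx": 0,"ty": 0,"tz": 0,"yaw": 0,"claw": 40}
    - {"tx": 0,"ty": 0,"tz": 0,"yaw": 0,"claw": 0}
    - {"tx": 0,"ty": 0,"tz": 0,"yaw": 0,"claw": 0}
    - {"tx": 0,"ty": 0,"tz": 0,"yaw": 0,"claw": 0}

```text
time_s: 9.58
tool_pos: [0.4414, -0.1015, 0.0732]
eef_rot: [-0.002, 0.719, 0.695, -0.002]
ft_force: [0.3, 0.2, 0.4]
width: 0.878
```

Request:
drive_tool:
  targets:
    - {"tx": 0,"ty": 0,"tz": 0.5,"yaw": 0,"claw": 0}
    - {"tx": 0,"ty": 0,"tz": 1.2,"yaw": 0,"claw": 0}
    - {"tx": 0,"ty": 0,"tz": 2,"yaw": 0,"claw": 0}
    - {"tx": 0,"ty": 0,"tz": 3,"yaw": 0,"claw": 0}
    - {"tx": 0,"ty": 0,"tz": 4,"yaw": 0,"claw": 0}
    - {"tx": 0,"ty": 0,"tz": 5,"yaw": 0,"claw": 0}
    - {"tx": 0,"ty": 0,"tz": 6,"yaw": 0,"claw": 0}
    - {"tx": 0,"ty": 0,"tz": 7,"yaw": 0,"claw": 0}
    - {"tx": 0,"ty": 0,"tz": 7.5,"yaw": 0,"claw": 0}
    - {"tx": 0,"ty": 0,"tz": 7.5,"yaw": 0,"claw": 0}

```text
time_s: 10.42
tool_pos: [0.4423, -0.1019, 0.1501]
eef_rot: [-0.0, 0.719, 0.695, -0.002]
ft_force: [-0.0, 0.5, 0.1]
width: 1.006
```

```bash
python3 look.py 6
```

```text
10.5167 [ 0.4413449  -0.10150736  0.14822919] jaw deg -1.8717667508178422 1.0004730857102342
```

View pics/scene6.png

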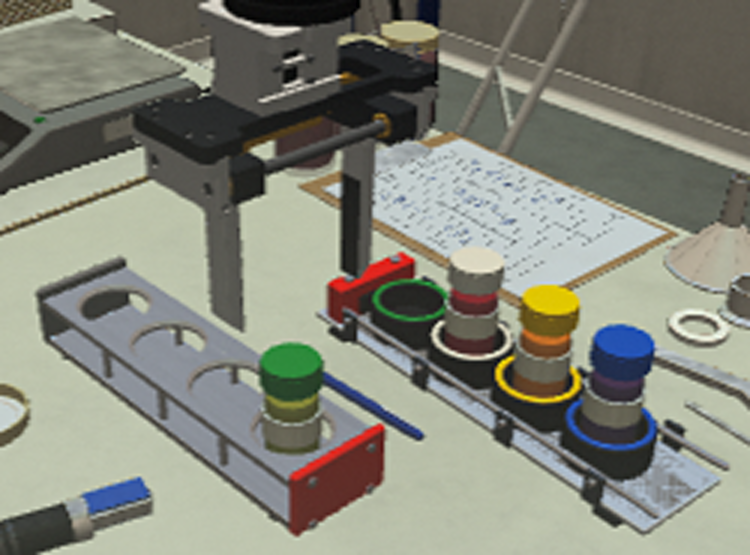

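Request:
drive_tool:
  targets:
    - {"tx": 1,"ty": 0,"tz": 0,"yaw": 0,"claw": 0}
    - {"tx": 3,"ty": -0.1,"tz": 0,"yaw": -0.5,"claw": 0}
    - {"tx": 5.5,"ty": -0.1,"tz": 0,"yaw": -1,"claw": 0}
    - {"tx": 8,"ty": -0.2,"tz": 0,"yaw": -1.5,"claw": 0}
    - {"tx": 10.5,"ty": -0.2,"tz": 0,"yaw": -2,"claw": 0}
    - {"tx": 13,"ty": -0.3,"tz": 0,"yaw": -2.5,"claw": 0}
    - {"tx": 15.5,"ty": -0.4,"tz": 0,"yaw": -3,"claw": 0}
    - {"tx": 17.5,"ty": -0.4,"tz": 0,"yaw": -3.4,"claw": 0}
    - {"tx": 18.4,"ty": -0.45,"tz": 0,"yaw": -3.4,"claw": 0}
    - {"tx": 18.4,"ty": -0.45,"tz": 0,"yaw": -3.4,"claw": 0}
    - {"tx": 18.4,"ty": -0.45,"tz": 0,"yaw": -3.4,"claw": 0}

```text
time_s: 11.43
tool_pos: [0.6249, -0.1059, 0.147]
eef_rot: [-0.003, 0.739, 0.674, -0.003]
ft_force: [-0.1, -0.7, -0.3]
width: 1.001
```

Request:
drive_tool:
  targets:
    - {"tx": 0,"ty": 0,"tz": 0,"yaw": 0,"claw": 0}

```text
time_s: 11.52
tool_pos: [0.6242, -0.1058, 0.147]
eef_rot: [-0.003, 0.739, 0.674, -0.003]
ft_force: [0.3, -0.1, -0.8]
width: 1.004
```

Request:
drive_tool:
  targets:
    - {"tx": 0.1,"ty": 0,"tz": -0.7,"yaw": 0,"claw": 0}
    - {"tx": 0.1,"ty": 0,"tz": -1.4,"yaw": 0,"claw": 0}
    - {"tx": 0.1,"ty": 0,"tz": -2.1,"yaw": 0,"claw": 0}
    - {"tx": 0.1,"ty": 0,"tz": -2.9,"yaw": 0,"claw": 0}
    - {"tx": 0.1,"ty": 0,"tz": -3.7,"yaw": 0,"claw": 0}
    - {"tx": 0.1,"ty": 0,"tz": -4.5,"yaw": 0,"claw": 0}
    - {"tx": 0.1,"ty": 0,"tz": -5.3,"yaw": 0,"claw": 0}
    - {"tx": 0.1,"ty": 0,"tz": -6.0,"yaw": 0,"claw": 0}
    - {"tx": 0.1,"ty": 0,"tz": -6.5,"yaw": 0,"claw": 0}
    - {"tx": 0.1,"ty": 0,"tz": -6.75,"yaw": 0,"claw": 0}
    - {"tx": 0.1,"ty": 0,"tz": -6.75,"yaw": 0,"claw": 0}
    - {"tx": 0.1,"ty": 0,"tz": -6.75,"yaw": 0,"claw": 0}

```text
time_s: 12.52
tool_pos: [0.6253, -0.1058, 0.0796]
eef_rot: [-0.003, 0.739, 0.674, -0.003]
ft_force: [0.7, 1.1, 0.1]
width: 1.006
```

Request:
drive_tool:
  targets:
    - {"tx": 0,"ty": 0,"tz": 0,"yaw": 0,"claw": 80}
    - {"tx": 0,"ty": 0,"tz": 0,"yaw": 0,"claw": 100}
    - {"tx": 0,"ty": 0,"tz": 0,"yaw": 0,"claw": 120}
    - {"tx": 0,"ty": 0,"tz": 0,"yaw": 0,"claw": 130}
    - {"tx": 0,"ty": 0,"tz": 0,"yaw": 0,"claw": 140}
    - {"tx": 0,"ty": 0,"tz": 0,"yaw": 0,"claw": 160}
    - {"tx": 0,"ty": 0,"tz": 0,"yaw": 0,"claw": 255}
    - {"tx": 0,"ty": 0,"tz": 0,"yaw": 0,"claw": 255}
    - {"tx": 0,"ty": 0,"tz": 0,"yaw": 0,"claw": 255}
    - {"tx": 0,"ty": 0,"tz": 0,"yaw": 0,"claw": 255}

```text
time_s: 13.35
tool_pos: [0.6254, -0.1059, 0.0796]
eef_rot: [-0.003, 0.739, 0.674, -0.003]
ft_force: [0.8, -1.2, 0.2]
width: 0.436
```

Request:
drive_tool:
  targets:
    - {"tx": 0,"ty": 0,"tz": 0.5,"yaw": 0,"claw": 255}
    - {"tx": 0,"ty": 0,"tz": 1.2,"yaw": 0,"claw": 255}
    - {"tx": 0,"ty": 0,"tz": 2.2,"yaw": 0,"claw": 255}
    - {"tx": 0,"ty": 0,"tz": 3.3,"yaw": 0,"claw": 255}
    - {"tx": 0,"ty": 0,"tz": 4.5,"yaw": 0,"claw": 255}
    - {"tx": 0,"ty": 0,"tz": 5.7,"yaw": 0,"claw": 255}
    - {"tx": 0,"ty": 0,"tz": 6.9,"yaw": 0,"claw": 255}
    - {"tx": 0,"ty": 0,"tz": 8,"yaw": 0,"claw": 255}
    - {"tx": 0,"ty": 0,"tz": 9,"yaw": 0,"claw": 255}
    - {"tx": 0,"ty": 0,"tz": 10,"yaw": 0,"claw": 255}
    - {"tx": 0,"ty": 0,"tz": 10.5,"yaw": 0,"claw": 255}
    - {"tx": 0,"ty": 0,"tz": 10.5,"yaw": 0,"claw": 255}

```text
time_s: 14.35
tool_pos: [0.6261, -0.106, 0.1866]
eef_rot: [-0.001, 0.739, 0.674, -0.003]
ft_force: [0.3, 0.1, -1.5]
width: 0.436
```

```bash
python3 look.py 7
```

```text
14.45 [ 0.62525627 -0.1058318   0.18433009] jaw deg -5.253297289088932 0.43543408094114777
```

View pics/scene7.png

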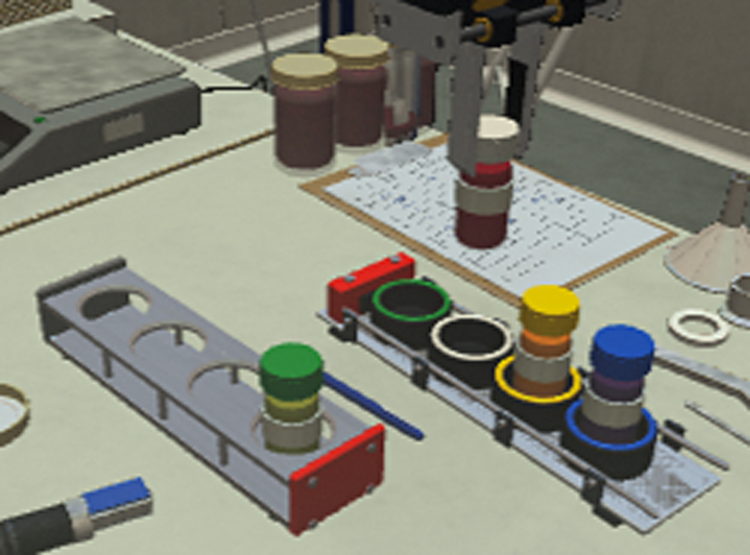

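Request:
drive_tool:
  targets:
    - {"tx": -0.6,"ty": 0.3,"tz": 0,"yaw": 0.3,"claw": 255}
    - {"tx": -1.8,"ty": 0.8,"tz": 0,"yaw": 0.6,"claw": 255}
    - {"tx": -3.5,"ty": 1.5,"tz": 0,"yaw": 0.9,"claw": 255}
    - {"tx": -5.4,"ty": 2.3,"tz": 0,"yaw": 1.2,"claw": 255}
    - {"tx": -7.4,"ty": 3.1,"tz": 0,"yaw": 1.5,"claw": 255}
    - {"tx": -9.5,"ty": 4,"tz": 0,"yaw": 1.8,"claw": 255}
    - {"tx": -11.6,"ty": 4.9,"tz": 0,"yaw": 2.1,"claw": 255}
    - {"tx": -13.6,"ty": 5.7,"tz": 0,"yaw": 2.4,"claw": 255}
    - {"tx": -15.5,"ty": 6.5,"tz": 0,"yaw": 2.7,"claw": 255}
    - {"tx": -17.1,"ty": 7.2,"tz": 0,"yaw": 3,"claw": 255}
    - {"tx": -17.9,"ty": 7.5,"tz": 0,"yaw": 3.3,"claw": 255}
    - {"tx": -18.1,"ty": 7.6,"tz": 0,"yaw": 3.4,"claw": 255}

```text
time_s: 15.45
tool_pos: [0.4427, -0.0292, 0.184]
eef_rot: [-0.003, 0.718, 0.696, -0.004]
ft_force: [-0.8, -0.6, -1.7]
width: 0.437
```

Request:
drive_tool:
  targets:
    - {"tx": 0,"ty": 0,"tz": 0,"yaw": 0,"claw": 255}
    - {"tx": 0,"ty": 0,"tz": 0,"yaw": 0,"claw": 255}

```text
time_s: 15.62
tool_pos: [0.4429, -0.0294, 0.1837]
eef_rot: [-0.003, 0.718, 0.696, -0.004]
ft_force: [-0.5, -0.2, -1.5]
width: 0.438
```

```bash
python3 look.py 8
```

```text
15.7167 [ 0.44327914 -0.02951654  0.1837511 ] jaw deg -1.8181874114503063 0.43706814536133654
```

View pics/scene8.png

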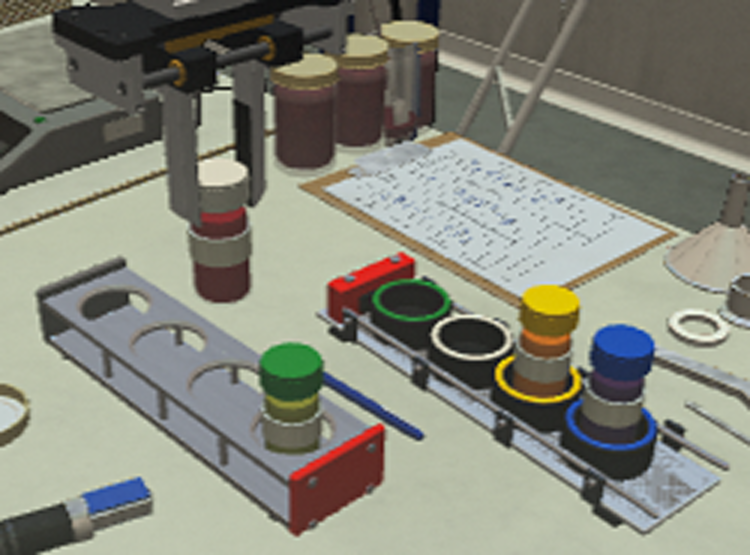

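Request:
drive_tool:
  targets:
    - {"tx": 0,"ty": 0,"tz": -0.6,"yaw": 0,"claw": 255}
    - {"tx": 0,"ty": 0,"tz": -1.5,"yaw": 0,"claw": 255}
    - {"tx": 0,"ty": 0,"tz": -2.5,"yaw": 0,"claw": 255}
    - {"tx": 0,"ty": 0,"tz": -3.6,"yaw": 0,"claw": 255}
    - {"tx": 0,"ty": 0,"tz": -4.7,"yaw": 0,"claw": 255}
    - {"tx": 0,"ty": 0,"tz": -5.8,"yaw": 0,"claw": 255}
    - {"tx": 0,"ty": 0,"tz": -6.8,"yaw": 0,"claw": 255}
    - {"tx": 0,"ty": 0,"tz": -7.8,"yaw": 0,"claw": 255}
    - {"tx": 0,"ty": 0,"tz": -8.7,"yaw": 0,"claw": 255}
    - {"tx": 0,"ty": 0,"tz": -9.5,"yaw": 0,"claw": 255}
    - {"tx": 0,"ty": 0,"tz": -10,"yaw": 0,"claw": 255}
    - {"tx": 0,"ty": 0,"tz": -10.2,"yaw": 0,"claw": 255}

```text
time_s: 16.72
tool_pos: [0.4428, -0.0294, 0.0807]
eef_rot: [-0.004, 0.718, 0.696, -0.004]
ft_force: [0.4, 0.1, -2.4]
width: 0.436
```

Request:
drive_tool:
  targets:
    - {"tx": 0,"ty": 0,"tz": 0,"yaw": 0,"claw": 255}
    - {"tx": 0,"ty": 0,"tz": 0,"yaw": 0,"claw": 255}

```text
time_s: 16.88
tool_pos: [0.443, -0.0294, 0.0809]
eef_rot: [-0.004, 0.718, 0.696, -0.004]
ft_force: [0.5, -0.2, -0.9]
width: 0.435
```

Request:
drive_tool:
  targets:
    - {"tx": 0,"ty": 0,"tz": -0.2,"yaw": 0,"claw": 255}
    - {"tx": 0,"ty": 0,"tz": -0.35,"yaw": 0,"claw": 255}
    - {"tx": 0,"ty": 0,"tz": -0.5,"yaw": 0,"claw": 255}
    - {"tx": 0,"ty": 0,"tz": -0.6,"yaw": 0,"claw": 255}
    - {"tx": 0,"ty": 0,"tz": -0.7,"yaw": 0,"claw": 255}
    - {"tx": 0,"ty": 0,"tz": -0.8,"yaw": 0,"claw": 255}
    - {"tx": 0,"ty": 0,"tz": -0.8,"yaw": 0,"claw": 255}
    - {"tx": 0,"ty": 0,"tz": -0.8,"yaw": 0,"claw": 255}

```text
time_s: 17.55
tool_pos: [0.4431, -0.0295, 0.0735]
eef_rot: [-0.003, 0.718, 0.696, -0.004]
ft_force: [-0.2, 0.5, 3.0]
width: 0.435
```

Contact (3 N). Release and rise.

Request:
drive_tool:
  targets:
    - {"tx": 0,"ty": 0,"tz": 0,"yaw": 0,"claw": 130}
    - {"tx": 0,"ty": 0,"tz": 0,"yaw": 0,"claw": 110}
    - {"tx": 0,"ty": 0,"tz": 0,"yaw": 0,"claw": 80}
    - {"tx": 0,"ty": 0,"tz": 0,"yaw": 0,"claw": 40}
    - {"tx": 0,"ty": 0,"tz": 0,"yaw": 0,"claw": 0}
    - {"tx": 0,"ty": 0,"tz": 0,"yaw": 0,"claw": 0}
    - {"tx": 0,"ty": 0,"tz": 0,"yaw": 0,"claw": 0}

```text
time_s: 18.13
tool_pos: [0.4431, -0.0295, 0.0734]
eef_rot: [-0.003, 0.718, 0.696, -0.004]
ft_force: [0.7, -0.8, -0.3]
width: 0.876
```

Request:
drive_tool:
  targets:
    - {"tx": 0,"ty": 0,"tz": 0.5,"yaw": 0,"claw": 0}
    - {"tx": 0,"ty": 0,"tz": 1.2,"yaw": 0,"claw": 0}
    - {"tx": 0,"ty": 0,"tz": 2,"yaw": 0,"claw": 0}
    - {"tx": 0,"ty": 0,"tz": 3,"yaw": 0,"claw": 0}
    - {"tx": 0,"ty": 0,"tz": 4,"yaw": 0,"claw": 0}
    - {"tx": 0,"ty": 0,"tz": 5,"yaw": 0,"claw": 0}
    - {"tx": 0,"ty": 0,"tz": 6,"yaw": 0,"claw": 0}
    - {"tx": 0,"ty": 0,"tz": 7,"yaw": 0,"claw": 0}
    - {"tx": 0,"ty": 0,"tz": 7.5,"yaw": 0,"claw": 0}
    - {"tx": 0,"ty": 0,"tz": 7.5,"yaw": 0,"claw": 0}

```text
time_s: 18.97
tool_pos: [0.444, -0.0297, 0.1502]
eef_rot: [-0.002, 0.718, 0.696, -0.003]
ft_force: [0.4, 0.1, -0.7]
width: 1.0
```

```bash
python3 look.py 9
```

```text
19.0667 [ 0.44303332 -0.0295045   0.14837864] jaw deg -1.8123783167844576 0.9973750386409851
```

View pics/scene9.png

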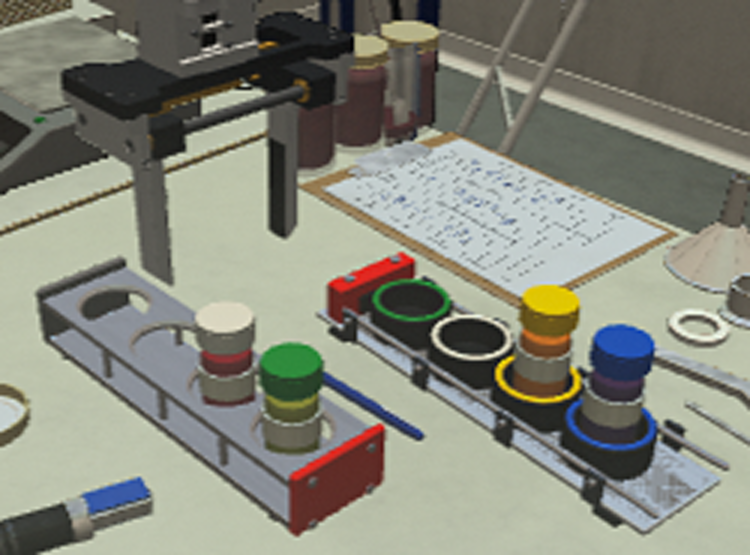

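Request:
drive_tool:
  targets:
    - {"tx": 0.9,"ty": -0.7,"tz": 0,"yaw": 0,"claw": 0}
    - {"tx": 2.7,"ty": -2.2,"tz": 0,"yaw": -0.5,"claw": 0}
    - {"tx": 4.8,"ty": -4,"tz": 0,"yaw": -1,"claw": 0}
    - {"tx": 7,"ty": -5.8,"tz": 0,"yaw": -1.5,"claw": 0}
    - {"tx": 9.2,"ty": -7.7,"tz": 0,"yaw": -2,"claw": 0}
    - {"tx": 11.4,"ty": -9.5,"tz": 0,"yaw": -2.5,"claw": 0}
    - {"tx": 13.6,"ty": -11.3,"tz": 0,"yaw": -3,"claw": 0}
    - {"tx": 15.6,"ty": -13,"tz": 0,"yaw": -3.4,"claw": 0}
    - {"tx": 17.1,"ty": -14.3,"tz": 0,"yaw": -3.4,"claw": 0}
    - {"tx": 17.8,"ty": -14.8,"tz": 0,"yaw": -3.4,"claw": 0}
    - {"tx": 17.8,"ty": -14.8,"tz": 0,"yaw": -3.4,"claw": 0}
    - {"tx": 17.8,"ty": -14.8,"tz": 0,"yaw": -3.4,"claw": 0}

```text
time_s: 20.07
tool_pos: [0.6206, -0.1774, 0.1472]
eef_rot: [-0.005, 0.739, 0.674, -0.004]
ft_force: [0.2, -0.0, 0.3]
width: 1.0
```

Request:
drive_tool:
  targets:
    - {"tx": 0,"ty": 0,"tz": 0,"yaw": 0,"claw": 0}

```text
time_s: 20.15
tool_pos: [0.6201, -0.1767, 0.1472]
eef_rot: [-0.005, 0.738, 0.674, -0.004]
ft_force: [-0.1, -0.5, -0.6]
width: 1.004
```

Request:
drive_tool:
  targets:
    - {"tx": 0.1,"ty": -0.1,"tz": -0.7,"yaw": 0,"claw": 0}
    - {"tx": 0.1,"ty": -0.1,"tz": -1.4,"yaw": 0,"claw": 0}
    - {"tx": 0.1,"ty": -0.1,"tz": -2.1,"yaw": 0,"claw": 0}
    - {"tx": 0.1,"ty": -0.1,"tz": -2.9,"yaw": 0,"claw": 0}
    - {"tx": 0.1,"ty": -0.1,"tz": -3.7,"yaw": 0,"claw": 0}
    - {"tx": 0.1,"ty": -0.1,"tz": -4.5,"yaw": 0,"claw": 0}
    - {"tx": 0.1,"ty": -0.1,"tz": -5.3,"yaw": 0,"claw": 0}
    - {"tx": 0.1,"ty": -0.1,"tz": -6.0,"yaw": 0,"claw": 0}
    - {"tx": 0.1,"ty": -0.1,"tz": -6.5,"yaw": 0,"claw": 0}
    - {"tx": 0.1,"ty": -0.1,"tz": -6.75,"yaw": 0,"claw": 0}
    - {"tx": 0.1,"ty": -0.1,"tz": -6.75,"yaw": 0,"claw": 0}
    - {"tx": 0.1,"ty": -0.1,"tz": -6.75,"yaw": 0,"claw": 0}

```text
time_s: 21.15
tool_pos: [0.6212, -0.1778, 0.0798]
eef_rot: [-0.005, 0.738, 0.674, -0.004]
ft_force: [0.5, 0.4, -0.6]
width: 0.999
```

Request:
drive_tool:
  targets:
    - {"tx": 0,"ty": 0,"tz": 0,"yaw": 0,"claw": 80}
    - {"tx": 0,"ty": 0,"tz": 0,"yaw": 0,"claw": 100}
    - {"tx": 0,"ty": 0,"tz": 0,"yaw": 0,"claw": 120}
    - {"tx": 0,"ty": 0,"tz": 0,"yaw": 0,"claw": 130}
    - {"tx": 0,"ty": 0,"tz": 0,"yaw": 0,"claw": 140}
    - {"tx": 0,"ty": 0,"tz": 0,"yaw": 0,"claw": 160}
    - {"tx": 0,"ty": 0,"tz": 0,"yaw": 0,"claw": 255}
    - {"tx": 0,"ty": 0,"tz": 0,"yaw": 0,"claw": 255}
    - {"tx": 0,"ty": 0,"tz": 0,"yaw": 0,"claw": 255}
    - {"tx": 0,"ty": 0,"tz": 0,"yaw": 0,"claw": 255}

```text
time_s: 21.98
tool_pos: [0.6212, -0.1777, 0.0798]
eef_rot: [-0.005, 0.738, 0.674, -0.004]
ft_force: [-0.0, 0.7, -0.3]
width: 0.436
```

Request:
drive_tool:
  targets:
    - {"tx": 0,"ty": 0,"tz": 0.5,"yaw": 0,"claw": 255}
    - {"tx": 0,"ty": 0,"tz": 1.2,"yaw": 0,"claw": 255}
    - {"tx": 0,"ty": 0,"tz": 2.2,"yaw": 0,"claw": 255}
    - {"tx": 0,"ty": 0,"tz": 3.3,"yaw": 0,"claw": 255}
    - {"tx": 0,"ty": 0,"tz": 4.5,"yaw": 0,"claw": 255}
    - {"tx": 0,"ty": 0,"tz": 5.7,"yaw": 0,"claw": 255}
    - {"tx": 0,"ty": 0,"tz": 6.9,"yaw": 0,"claw": 255}
    - {"tx": 0,"ty": 0,"tz": 8,"yaw": 0,"claw": 255}
    - {"tx": 0,"ty": 0,"tz": 9,"yaw": 0,"claw": 255}
    - {"tx": 0,"ty": 0,"tz": 10,"yaw": 0,"claw": 255}
    - {"tx": 0,"ty": 0,"tz": 11,"yaw": 0,"claw": 255}
    - {"tx": 0,"ty": 0,"tz": 11.3,"yaw": 0,"claw": 255}

```text
time_s: 22.98
tool_pos: [0.6219, -0.178, 0.1952]
eef_rot: [-0.004, 0.738, 0.674, -0.004]
ft_force: [-0.4, -1.1, -1.1]
width: 0.434
```

```bash
python3 look.py 10
```

```text
23.0833 [ 0.62162738 -0.1779003   0.19389666] jaw deg -5.19769136412915 0.4361056143723763
```

View pics/scene10.png

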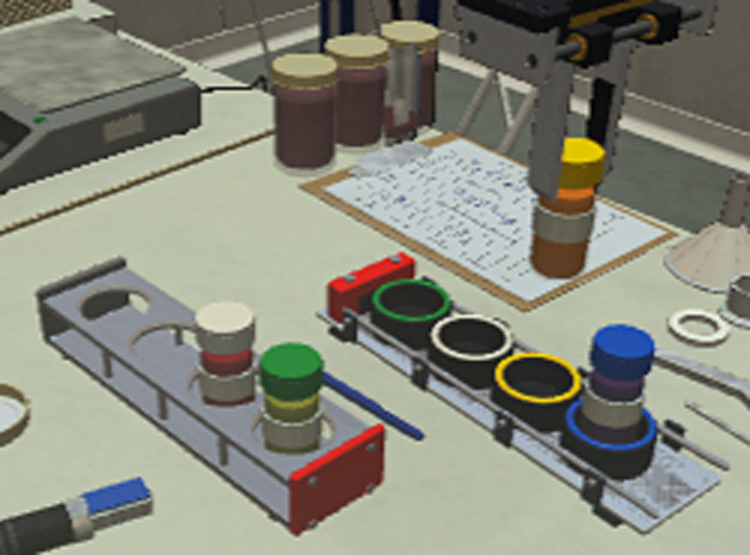

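Request:
drive_tool:
  targets:
    - {"tx": -0.6,"ty": 0.7,"tz": 0,"yaw": 0.3,"claw": 255}
    - {"tx": -1.7,"ty": 2.1,"tz": 0,"yaw": 0.6,"claw": 255}
    - {"tx": -3.3,"ty": 4.1,"tz": 0,"yaw": 0.9,"claw": 255}
    - {"tx": -5,"ty": 6.3,"tz": 0,"yaw": 1.2,"claw": 255}
    - {"tx": -6.9,"ty": 8.6,"tz": 0,"yaw": 1.5,"claw": 255}
    - {"tx": -8.8,"ty": 11,"tz": 0,"yaw": 1.8,"claw": 255}
    - {"tx": -10.7,"ty": 13.4,"tz": 0,"yaw": 2.1,"claw": 255}
    - {"tx": -12.6,"ty": 15.8,"tz": 0,"yaw": 2.4,"claw": 255}
    - {"tx": -14.4,"ty": 18,"tz": 0,"yaw": 2.7,"claw": 255}
    - {"tx": -16,"ty": 20,"tz": 0,"yaw": 3,"claw": 255}
    - {"tx": -17.1,"ty": 21.4,"tz": 0,"yaw": 3.3,"claw": 255}
    - {"tx": -17.5,"ty": 22,"tz": 0,"yaw": 3.4,"claw": 255}

```text
time_s: 24.08
tool_pos: [0.4442, 0.0441, 0.1933]
eef_rot: [-0.005, 0.717, 0.697, -0.004]
ft_force: [0.2, 0.2, -1.6]
width: 0.437
```

Request:
drive_tool:
  targets:
    - {"tx": 0,"ty": 0,"tz": 0,"yaw": 0,"claw": 255}
    - {"tx": 0,"ty": 0,"tz": 0,"yaw": 0,"claw": 255}
    - {"tx": 0,"ty": 0,"tz": 0,"yaw": 0,"claw": 255}

```text
time_s: 24.33
tool_pos: [0.4444, 0.0435, 0.1929]
eef_rot: [-0.005, 0.717, 0.697, -0.005]
ft_force: [-0.6, 0.5, -0.5]
width: 0.438
```

```bash
python3 look.py 11
```

```text
24.4333 [0.44460587 0.0433497  0.19294102] jaw deg -1.7005919187454839 0.43971641625562036
```

View pics/scene11.png

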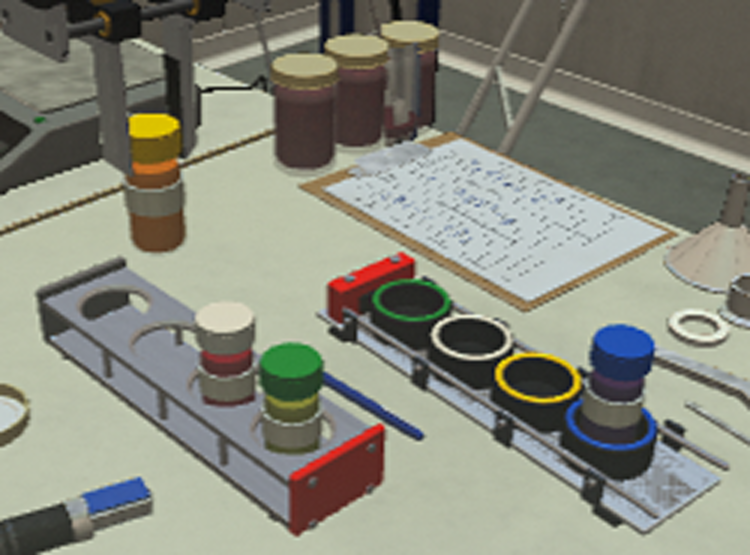

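Request:
drive_tool:
  targets:
    - {"tx": 0.1,"ty": -0.1,"tz": -0.6,"yaw": 0,"claw": 255}
    - {"tx": 0.15,"ty": -0.1,"tz": -1.6,"yaw": 0,"claw": 255}
    - {"tx": 0.15,"ty": -0.1,"tz": -2.7,"yaw": 0,"claw": 255}
    - {"tx": 0.15,"ty": -0.1,"tz": -3.9,"yaw": 0,"claw": 255}
    - {"tx": 0.15,"ty": -0.1,"tz": -5.1,"yaw": 0,"claw": 255}
    - {"tx": 0.15,"ty": -0.1,"tz": -6.3,"yaw": 0,"claw": 255}
    - {"tx": 0.15,"ty": -0.1,"tz": -7.4,"yaw": 0,"claw": 255}
    - {"tx": 0.15,"ty": -0.1,"tz": -8.5,"yaw": 0,"claw": 255}
    - {"tx": 0.15,"ty": -0.1,"tz": -9.5,"yaw": 0,"claw": 255}
    - {"tx": 0.15,"ty": -0.1,"tz": -10.4,"yaw": 0,"claw": 255}
    - {"tx": 0.15,"ty": -0.1,"tz": -11,"yaw": 0,"claw": 255}
    - {"tx": 0.15,"ty": -0.1,"tz": -11.1,"yaw": 0,"claw": 255}

```text
time_s: 25.43
tool_pos: [0.4453, 0.0424, 0.0805]
eef_rot: [-0.006, 0.717, 0.697, -0.005]
ft_force: [-0.0, -0.2, -0.6]
width: 0.438
```

Request:
drive_tool:
  targets:
    - {"tx": 0,"ty": 0,"tz": 0,"yaw": 0,"claw": 255}
    - {"tx": 0,"ty": 0,"tz": 0,"yaw": 0,"claw": 255}

```text
time_s: 25.6
tool_pos: [0.4455, 0.0424, 0.0807]
eef_rot: [-0.006, 0.717, 0.697, -0.005]
ft_force: [-0.4, -0.8, -1.1]
width: 0.433
```

Request:
drive_tool:
  targets:
    - {"tx": 0,"ty": 0,"tz": -0.2,"yaw": 0,"claw": 255}
    - {"tx": 0,"ty": 0,"tz": -0.35,"yaw": 0,"claw": 255}
    - {"tx": 0,"ty": 0,"tz": -0.5,"yaw": 0,"claw": 255}
    - {"tx": 0,"ty": 0,"tz": -0.6,"yaw": 0,"claw": 255}
    - {"tx": 0,"ty": 0,"tz": -0.7,"yaw": 0,"claw": 255}
    - {"tx": 0,"ty": 0,"tz": -0.75,"yaw": 0,"claw": 255}
    - {"tx": 0,"ty": 0,"tz": -0.75,"yaw": 0,"claw": 255}
    - {"tx": 0,"ty": 0,"tz": -0.75,"yaw": 0,"claw": 255}

```text
time_s: 26.27
tool_pos: [0.4456, 0.0424, 0.0737]
eef_rot: [-0.006, 0.717, 0.697, -0.005]
ft_force: [-0.7, -0.4, 2.2]
width: 0.437
```

Contact at 2 N. Release and rise.

Request:
drive_tool:
  targets:
    - {"tx": 0,"ty": 0,"tz": 0,"yaw": 0,"claw": 130}
    - {"tx": 0,"ty": 0,"tz": 0,"yaw": 0,"claw": 110}
    - {"tx": 0,"ty": 0,"tz": 0,"yaw": 0,"claw": 80}
    - {"tx": 0,"ty": 0,"tz": 0,"yaw": 0,"claw": 40}
    - {"tx": 0,"ty": 0,"tz": 0,"yaw": 0,"claw": 0}
    - {"tx": 0,"ty": 0,"tz": 0,"yaw": 0,"claw": 0}
    - {"tx": 0,"ty": 0,"tz": 0,"yaw": 0,"claw": 0}

```text
time_s: 26.85
tool_pos: [0.4456, 0.0424, 0.0736]
eef_rot: [-0.006, 0.717, 0.697, -0.005]
ft_force: [-0.2, 0.4, -0.0]
width: 0.879
```

Request:
drive_tool:
  targets:
    - {"tx": 0,"ty": 0,"tz": 0.5,"yaw": 0,"claw": 0}
    - {"tx": 0,"ty": 0,"tz": 1.2,"yaw": 0,"claw": 0}
    - {"tx": 0,"ty": 0,"tz": 2,"yaw": 0,"claw": 0}
    - {"tx": 0,"ty": 0,"tz": 3,"yaw": 0,"claw": 0}
    - {"tx": 0,"ty": 0,"tz": 4,"yaw": 0,"claw": 0}
    - {"tx": 0,"ty": 0,"tz": 5,"yaw": 0,"claw": 0}
    - {"tx": 0,"ty": 0,"tz": 6,"yaw": 0,"claw": 0}
    - {"tx": 0,"ty": 0,"tz": 7,"yaw": 0,"claw": 0}
    - {"tx": 0,"ty": 0,"tz": 7.5,"yaw": 0,"claw": 0}
    - {"tx": 0,"ty": 0,"tz": 7.5,"yaw": 0,"claw": 0}

```text
time_s: 27.68
tool_pos: [0.4466, 0.0424, 0.1505]
eef_rot: [-0.004, 0.717, 0.697, -0.004]
ft_force: [-0.0, 0.2, -0.2]
width: 1.005
```

```bash
python3 look.py 12
```

```text
27.7833 [0.44555023 0.04238859 0.14859988] jaw deg -1.6986597290147494 1.000253841173371
```

View pics/scene12.png

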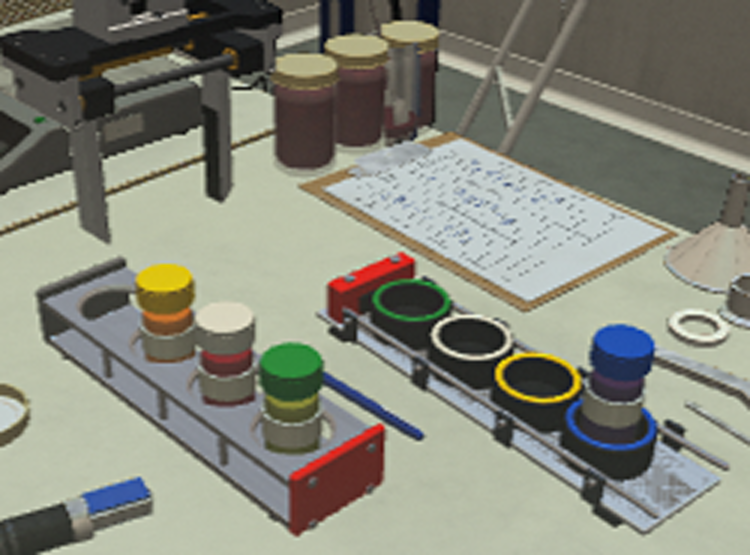

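Request:
drive_tool:
  targets:
    - {"tx": 1.2,"ty": -2,"tz": 0,"yaw": 0,"claw": 0}
    - {"tx": 2.9,"ty": -4.9,"tz": 0,"yaw": -0.5,"claw": 0}
    - {"tx": 4.7,"ty": -8,"tz": 0,"yaw": -1,"claw": 0}
    - {"tx": 6.6,"ty": -11.2,"tz": 0,"yaw": -1.5,"claw": 0}
    - {"tx": 8.5,"ty": -14.4,"tz": 0,"yaw": -2,"claw": 0}
    - {"tx": 10.4,"ty": -17.6,"tz": 0,"yaw": -2.5,"claw": 0}
    - {"tx": 12.3,"ty": -20.8,"tz": 0,"yaw": -3,"claw": 0}
    - {"tx": 14.1,"ty": -23.9,"tz": 0,"yaw": -3.5,"claw": 0}
    - {"tx": 15.7,"ty": -26.6,"tz": 0,"yaw": -3.5,"claw": 0}
    - {"tx": 16.8,"ty": -28.3,"tz": 0,"yaw": -3.5,"claw": 0}
    - {"tx": 16.9,"ty": -28.6,"tz": 0,"yaw": -3.5,"claw": 0}
    - {"tx": 16.9,"ty": -28.6,"tz": 0,"yaw": -3.5,"claw": 0}

```text
time_s: 28.78
tool_pos: [0.614, -0.2443, 0.1466]
eef_rot: [-0.007, 0.739, 0.674, -0.006]
ft_force: [-0.7, -0.4, -0.0]
width: 0.999
```

Request:
drive_tool:
  targets:
    - {"tx": 0,"ty": 0,"tz": 0,"yaw": 0,"claw": 0}
    - {"tx": 0,"ty": 0,"tz": 0,"yaw": 0,"claw": 0}

```text
time_s: 28.95
tool_pos: [0.6133, -0.2429, 0.146]
eef_rot: [-0.008, 0.739, 0.674, -0.006]
ft_force: [-0.1, 0.2, -0.4]
width: 1.0
```

Request:
drive_tool:
  targets:
    - {"tx": 0.1,"ty": -0.1,"tz": -0.7,"yaw": 0,"claw": 0}
    - {"tx": 0.1,"ty": -0.15,"tz": -1.4,"yaw": 0,"claw": 0}
    - {"tx": 0.1,"ty": -0.15,"tz": -2.1,"yaw": 0,"claw": 0}
    - {"tx": 0.1,"ty": -0.15,"tz": -2.9,"yaw": 0,"claw": 0}
    - {"tx": 0.1,"ty": -0.15,"tz": -3.7,"yaw": 0,"claw": 0}
    - {"tx": 0.1,"ty": -0.15,"tz": -4.5,"yaw": 0,"claw": 0}
    - {"tx": 0.1,"ty": -0.15,"tz": -5.3,"yaw": 0,"claw": 0}
    - {"tx": 0.1,"ty": -0.15,"tz": -6.0,"yaw": 0,"claw": 0}
    - {"tx": 0.1,"ty": -0.15,"tz": -6.4,"yaw": 0,"claw": 0}
    - {"tx": 0.1,"ty": -0.15,"tz": -6.6,"yaw": 0,"claw": 0}
    - {"tx": 0.1,"ty": -0.15,"tz": -6.6,"yaw": 0,"claw": 0}
    - {"tx": 0.1,"ty": -0.15,"tz": -6.6,"yaw": 0,"claw": 0}

```text
time_s: 29.95
tool_pos: [0.6144, -0.2445, 0.0803]
eef_rot: [-0.008, 0.739, 0.674, -0.006]
ft_force: [-0.2, 0.1, -0.0]
width: 0.999
```

Request:
drive_tool:
  targets:
    - {"tx": 0,"ty": 0,"tz": 0,"yaw": 0,"claw": 80}
    - {"tx": 0,"ty": 0,"tz": 0,"yaw": 0,"claw": 100}
    - {"tx": 0,"ty": 0,"tz": 0,"yaw": 0,"claw": 120}
    - {"tx": 0,"ty": 0,"tz": 0,"yaw": 0,"claw": 130}
    - {"tx": 0,"ty": 0,"tz": 0,"yaw": 0,"claw": 140}
    - {"tx": 0,"ty": 0,"tz": 0,"yaw": 0,"claw": 160}
    - {"tx": 0,"ty": 0,"tz": 0,"yaw": 0,"claw": 255}
    - {"tx": 0,"ty": 0,"tz": 0,"yaw": 0,"claw": 255}
    - {"tx": 0,"ty": 0,"tz": 0,"yaw": 0,"claw": 255}
    - {"tx": 0,"ty": 0,"tz": 0,"yaw": 0,"claw": 255}

```text
time_s: 30.78
tool_pos: [0.6144, -0.2445, 0.0802]
eef_rot: [-0.008, 0.739, 0.674, -0.006]
ft_force: [0.3, 0.2, -0.2]
width: 0.437
```

Request:
drive_tool:
  targets:
    - {"tx": 0,"ty": 0,"tz": 0.5,"yaw": 0,"claw": 255}
    - {"tx": 0,"ty": 0,"tz": 1.2,"yaw": 0,"claw": 255}
    - {"tx": 0,"ty": 0,"tz": 2.2,"yaw": 0,"claw": 255}
    - {"tx": 0,"ty": 0,"tz": 3.3,"yaw": 0,"claw": 255}
    - {"tx": 0,"ty": 0,"tz": 4.5,"yaw": 0,"claw": 255}
    - {"tx": 0,"ty": 0,"tz": 5.7,"yaw": 0,"claw": 255}
    - {"tx": 0,"ty": 0,"tz": 6.9,"yaw": 0,"claw": 255}
    - {"tx": 0,"ty": 0,"tz": 8,"yaw": 0,"claw": 255}
    - {"tx": 0,"ty": 0,"tz": 9,"yaw": 0,"claw": 255}
    - {"tx": 0,"ty": 0,"tz": 10,"yaw": 0,"claw": 255}
    - {"tx": 0,"ty": 0,"tz": 11,"yaw": 0,"claw": 255}
    - {"tx": 0,"ty": 0,"tz": 11.3,"yaw": 0,"claw": 255}

```text
time_s: 31.78
tool_pos: [0.6151, -0.2448, 0.1957]
eef_rot: [-0.007, 0.739, 0.674, -0.005]
ft_force: [0.3, -0.7, -1.2]
width: 0.435
```

```bash
python3 look.py 13
```

```text
31.8833 [ 0.61481953 -0.24470956  0.19436946] jaw deg -5.234837192788686 0.4370816920319214
```

View pics/scene13.png

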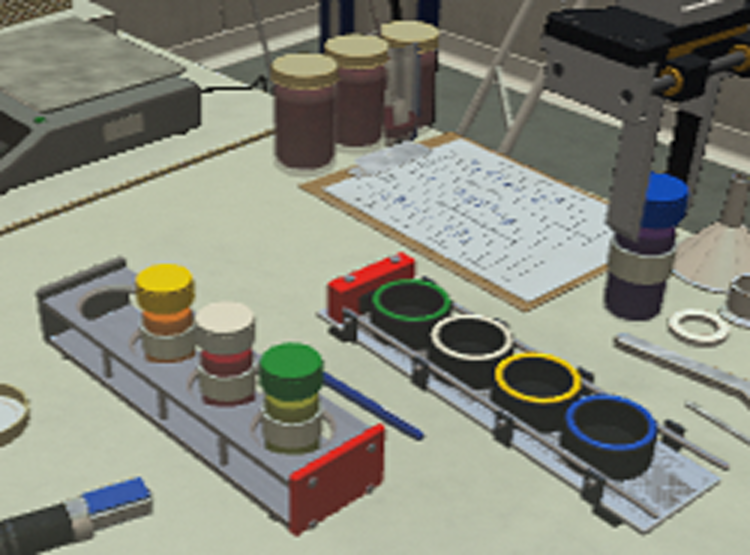

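Request:
drive_tool:
  targets:
    - {"tx": -0.4,"ty": 0.8,"tz": 0,"yaw": 0.2,"claw": 255}
    - {"tx": -1.1,"ty": 2.3,"tz": 0,"yaw": 0.4,"claw": 255}
    - {"tx": -2,"ty": 4.3,"tz": 0,"yaw": 0.6,"claw": 255}
    - {"tx": -3,"ty": 6.5,"tz": 0,"yaw": 0.8,"claw": 255}
    - {"tx": -4.1,"ty": 8.9,"tz": 0,"yaw": 1,"claw": 255}
    - {"tx": -5.2,"ty": 11.3,"tz": 0,"yaw": 1.2,"claw": 255}
    - {"tx": -6.2,"ty": 13.6,"tz": 0,"yaw": 1.4,"claw": 255}
    - {"tx": -7.2,"ty": 15.7,"tz": 0,"yaw": 1.6,"claw": 255}
    - {"tx": -7.9,"ty": 17.2,"tz": 0,"yaw": 1.7,"claw": 255}
    - {"tx": -8.2,"ty": 18,"tz": 0,"yaw": 1.7,"claw": 255}
    - {"tx": -8.2,"ty": 18,"tz": 0,"yaw": 1.7,"claw": 255}

```text
time_s: 32.8
tool_pos: [0.5321, -0.0632, 0.1942]
eef_rot: [-0.007, 0.728, 0.686, -0.006]
ft_force: [-0.5, 0.2, -1.2]
width: 0.439
```

Request:
drive_tool:
  targets:
    - {"tx": -0.4,"ty": 0.8,"tz": 0,"yaw": 0.2,"claw": 255}
    - {"tx": -1.1,"ty": 2.3,"tz": 0,"yaw": 0.4,"claw": 255}
    - {"tx": -2,"ty": 4.3,"tz": 0,"yaw": 0.6,"claw": 255}
    - {"tx": -3,"ty": 6.4,"tz": 0,"yaw": 0.8,"claw": 255}
    - {"tx": -4.1,"ty": 8.7,"tz": 0,"yaw": 1,"claw": 255}
    - {"tx": -5.2,"ty": 11,"tz": 0,"yaw": 1.2,"claw": 255}
    - {"tx": -6.2,"ty": 13.2,"tz": 0,"yaw": 1.4,"claw": 255}
    - {"tx": -7.2,"ty": 15.2,"tz": 0,"yaw": 1.6,"claw": 255}
    - {"tx": -7.9,"ty": 16.8,"tz": 0,"yaw": 1.7,"claw": 255}
    - {"tx": -8.2,"ty": 17.5,"tz": 0,"yaw": 1.7,"claw": 255}
    - {"tx": -8.2,"ty": 17.6,"tz": 0,"yaw": 1.7,"claw": 255}
    - {"tx": -8.2,"ty": 17.6,"tz": 0,"yaw": 1.7,"claw": 255}

```text
time_s: 33.8
tool_pos: [0.4505, 0.1125, 0.1942]
eef_rot: [-0.007, 0.718, 0.696, -0.006]
ft_force: [-0.9, 0.3, -1.5]
width: 0.438
```

Request:
drive_tool:
  targets:
    - {"tx": 0,"ty": 0,"tz": 0,"yaw": 0,"claw": 255}
    - {"tx": 0,"ty": 0,"tz": 0,"yaw": 0,"claw": 255}

```text
time_s: 33.97
tool_pos: [0.4511, 0.1115, 0.194]
eef_rot: [-0.007, 0.718, 0.696, -0.006]
ft_force: [0.5, -0.5, -1.8]
width: 0.437
```

```bash
python3 look.py 14
```

```text
34.0667 [0.45093383 0.1116621  0.194056  ] jaw deg -1.7997301190807997 0.43466244329848996
```

View pics/scene14.png

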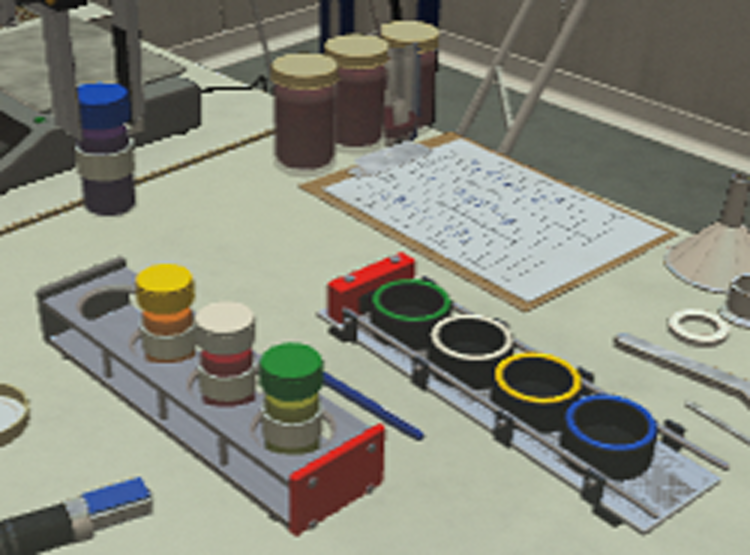

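Request:
drive_tool:
  targets:
    - {"tx": -0.1,"ty": 0.1,"tz": -0.6,"yaw": 0,"claw": 255}
    - {"tx": -0.15,"ty": 0.2,"tz": -1.6,"yaw": 0,"claw": 255}
    - {"tx": -0.15,"ty": 0.2,"tz": -2.7,"yaw": 0,"claw": 255}
    - {"tx": -0.15,"ty": 0.2,"tz": -3.9,"yaw": 0,"claw": 255}
    - {"tx": -0.15,"ty": 0.2,"tz": -5.1,"yaw": 0,"claw": 255}
    - {"tx": -0.15,"ty": 0.2,"tz": -6.3,"yaw": 0,"claw": 255}
    - {"tx": -0.15,"ty": 0.2,"tz": -7.4,"yaw": 0,"claw": 255}
    - {"tx": -0.15,"ty": 0.2,"tz": -8.5,"yaw": 0,"claw": 255}
    - {"tx": -0.15,"ty": 0.2,"tz": -9.5,"yaw": 0,"claw": 255}
    - {"tx": -0.15,"ty": 0.2,"tz": -10.4,"yaw": 0,"claw": 255}
    - {"tx": -0.15,"ty": 0.2,"tz": -11,"yaw": 0,"claw": 255}
    - {"tx": -0.15,"ty": 0.2,"tz": -11.2,"yaw": 0,"claw": 255}

```text
time_s: 35.07
tool_pos: [0.4488, 0.1135, 0.0807]
eef_rot: [-0.007, 0.718, 0.696, -0.007]
ft_force: [0.1, -0.2, 0.1]
width: 0.437
```

Request:
drive_tool:
  targets:
    - {"tx": 0,"ty": 0,"tz": 0,"yaw": 0,"claw": 255}
    - {"tx": 0,"ty": 0,"tz": 0,"yaw": 0,"claw": 255}

```text
time_s: 35.23
tool_pos: [0.4489, 0.1136, 0.0808]
eef_rot: [-0.007, 0.718, 0.696, -0.007]
ft_force: [0.2, 0.6, -0.3]
width: 0.436
```

Request:
drive_tool:
  targets:
    - {"tx": 0,"ty": 0,"tz": -0.2,"yaw": 0,"claw": 255}
    - {"tx": 0,"ty": 0,"tz": -0.35,"yaw": 0,"claw": 255}
    - {"tx": 0,"ty": 0,"tz": -0.5,"yaw": 0,"claw": 255}
    - {"tx": 0,"ty": 0,"tz": -0.6,"yaw": 0,"claw": 255}
    - {"tx": 0,"ty": 0,"tz": -0.7,"yaw": 0,"claw": 255}
    - {"tx": 0,"ty": 0,"tz": -0.7,"yaw": 0,"claw": 255}
    - {"tx": 0,"ty": 0,"tz": -0.7,"yaw": 0,"claw": 255}

```text
time_s: 35.82
tool_pos: [0.449, 0.1136, 0.0742]
eef_rot: [-0.007, 0.718, 0.696, -0.007]
ft_force: [-0.4, -0.7, 0.8]
width: 0.438
```

Request:
drive_tool:
  targets:
    - {"tx": 0,"ty": 0,"tz": -0.1,"yaw": 0,"claw": 255}
    - {"tx": 0,"ty": 0,"tz": -0.1,"yaw": 0,"claw": 255}
    - {"tx": 0,"ty": 0,"tz": -0.1,"yaw": 0,"claw": 255}

```text
time_s: 36.07
tool_pos: [0.4491, 0.1136, 0.0741]
eef_rot: [-0.007, 0.718, 0.696, -0.006]
ft_force: [-2.9, -1.4, 5.2]
width: 0.434
```

Firm contact at 5 N. Release and rise.

Request:
drive_tool:
  targets:
    - {"tx": 0,"ty": 0,"tz": 0,"yaw": 0,"claw": 130}
    - {"tx": 0,"ty": 0,"tz": 0,"yaw": 0,"claw": 110}
    - {"tx": 0,"ty": 0,"tz": 0,"yaw": 0,"claw": 80}
    - {"tx": 0,"ty": 0,"tz": 0,"yaw": 0,"claw": 40}
    - {"tx": 0,"ty": 0,"tz": 0,"yaw": 0,"claw": 0}
    - {"tx": 0,"ty": 0,"tz": 0,"yaw": 0,"claw": 0}
    - {"tx": 0,"ty": 0,"tz": 0,"yaw": 0,"claw": 0}

```text
time_s: 36.65
tool_pos: [0.4491, 0.1136, 0.074]
eef_rot: [-0.007, 0.718, 0.696, -0.006]
ft_force: [0.1, -0.3, -0.3]
width: 0.878
```

Request:
drive_tool:
  targets:
    - {"tx": 0,"ty": 0,"tz": 0.5,"yaw": 0,"claw": 0}
    - {"tx": 0,"ty": 0,"tz": 1.2,"yaw": 0,"claw": 0}
    - {"tx": 0,"ty": 0,"tz": 2,"yaw": 0,"claw": 0}
    - {"tx": 0,"ty": 0,"tz": 3,"yaw": 0,"claw": 0}
    - {"tx": 0,"ty": 0,"tz": 4.5,"yaw": 0,"claw": 0}
    - {"tx": 0,"ty": 0,"tz": 6,"yaw": 0,"claw": 0}
    - {"tx": 0,"ty": 0,"tz": 7.5,"yaw": 0,"claw": 0}
    - {"tx": 0,"ty": 0,"tz": 9,"yaw": 0,"claw": 0}
    - {"tx": 0,"ty": 0,"tz": 10.5,"yaw": 0,"claw": 0}
    - {"tx": 0,"ty": 0,"tz": 12,"yaw": 0,"claw": 0}
    - {"tx": 0,"ty": 0,"tz": 13,"yaw": 0,"claw": 0}
    - {"tx": 0,"ty": 0,"tz": 13,"yaw": 0,"claw": 0}

```text
time_s: 37.65
tool_pos: [0.4506, 0.1138, 0.2076]
eef_rot: [-0.005, 0.718, 0.696, -0.004]
ft_force: [0.2, -0.7, -0.3]
width: 1.001
```

Request:
drive_tool:
  targets:
    - {"tx": -0.6,"ty": 1.5,"tz": 0,"yaw": 0,"claw": 0}
    - {"tx": -1.5,"ty": 3,"tz": 0,"yaw": 1,"claw": 0}
    - {"tx": -2.5,"ty": 5,"tz": 0,"yaw": 3,"claw": 0}
    - {"tx": -3.5,"ty": 7,"tz": 0,"yaw": 6,"claw": 0}
    - {"tx": -4.5,"ty": 9,"tz": 0,"yaw": 9,"claw": 0}
    - {"tx": -5.5,"ty": 11,"tz": 0,"yaw": 12,"claw": 0}
    - {"tx": -6.5,"ty": 13,"tz": 0,"yaw": 15,"claw": 0}
    - {"tx": -7.5,"ty": 14.5,"tz": 0,"yaw": 18,"claw": 0}
    - {"tx": -8,"ty": 15,"tz": 0,"yaw": 20,"claw": 0}
    - {"tx": -8,"ty": 15,"tz": 0,"yaw": 20,"claw": 0}
    - {"tx": -8,"ty": 15,"tz": 0,"yaw": 20,"claw": 0}

```text
time_s: 38.57
tool_pos: [0.3706, 0.2634, 0.2073]
eef_rot: [-0.004, 0.586, 0.81, -0.005]
ft_force: [-0.4, -0.1, 0.5]
width: 1.002
```

```bash
python3 look.py 15
```

```text
38.6667 [0.37102522 0.26298887 0.20746929] jaw deg 18.10392429468284 1.0001767527287355
```

View pics/scene15.png

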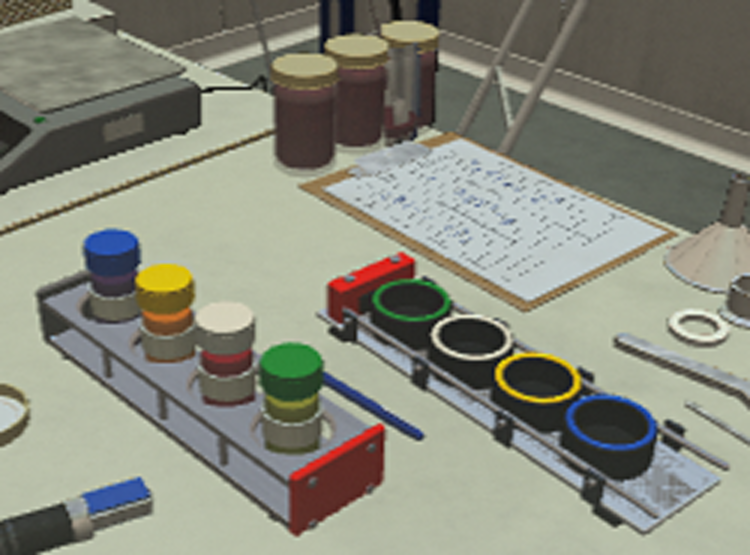

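View pics/top15.png

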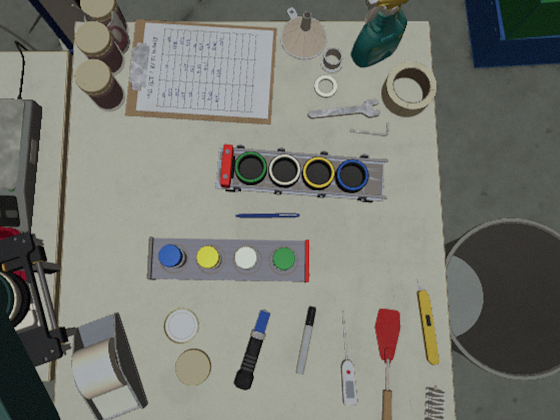

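Run:
```python
from h import *
T=env.read_camera("top")
for p in[(284.5,257.5),(245.5,257.5),(208,257),(170.5,256)]: print(np.round(ray(T,p,.102),4))
print(env.close_job())
```

```text
[ 0.4438 -0.1016  0.102 ]
[ 0.4445 -0.0291  0.102 ]
[0.4461 0.0405 0.102 ]
[0.4487 0.11   0.102 ]
the job is handed in; nothing more can be done
None
```

All four jars are in the rack in filling order, starting at the red end: green, white, yellow, blue. I handed the job in at about 39 s, with the arm clear of everything.

- **Placing:** I lowered each jar until it touched the rack's floor and only then released it. Contact was at the expected height each time, with 2–5 N on the wrist.
- **Final pictures:** All four jars stand upright in their own holes, and the pucks are empty. The first three caps are within about 2–3 mm of their hole centres.
- **Disagreement:** In the last top view, blue's cap read about 4 mm off its hole centre along the rack. When I released it, the arm measured it within 1 mm of that centre. I put this down to reading pixels roughly; the side view shows the jar upright.
- **Tool tilt:** The tool's tilt drifted to about 1° by the last jar, with no visible effect.

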